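# Measure the lead-screw play of a syringe pump with a dial gauge

## Task

Measure the end play of the syringe pump's pusher on its lead screw. Ease the pusher away from the dial gauge until you first feel it firm up, turn the gauge's bezel so that the zero mark lies under the needle, then ease the pusher towards the gauge to the other end of its play, pause there for the reading, and bring it back and leave it resting against the first end with the needle again on zero. Only take up the play, gently: never force the half nut along the screw, and leave the other things on the bench where they are.

Things in the scene. Friction and masses are not known exactly. Their poses are not given: they have to be found in the camera images.
- pump: Syringe pump under service, fixed: white chassis 130 (x) x 290 (y) x 36 mm high; origin under its centre at bench level, z up. Over y = +35 to +145 mm the motor housing, 100 mm high, with the empty syringe cradle and its clamp up to 134 mm. Guide rods and lead screw run along y from it to a bearing block, 78 mm high, at y = -97 mm. A dial gauge on a magnetic stand is fixed at its -y end.
- pusher_top (a point): Centre of the top face of the pusher, a grey block on the rods, 134 mm above the bench, about pump x = 0, y = -30 mm. Its upper part is 44 (pump x) x 32 (pump y) mm and stands 52 mm above a saddle 100 x 40 mm. It slides only along the pump's y; towards the gauge is -y. Its half nut has end play on the lead screw: see screw.
- screw (a point): A point on the lead screw's axis, fixed to the pump, at y = -30 mm, 62 mm high. The half nut on it floats in a worn pocket of the pusher: some millimetres of play, different each time, ends not visible. In the play the drag is 1.5 N; past either end the push rises about 20 N per mm; from about 8 N the nut is forced along the screw, which must not happen. Let go, the pusher springs back under 0.4 mm and stays.
- dial_center (a point): Centre of the gauge's dial, face up, 126.5 mm above the bench at pump x = 0, y = -126 mm, on the vertical axis of needle and bezel. The case below (55 mm diameter) is 88 to 112 mm high; the stem (8 mm) and spindle run from it along y at 100 mm height to the pusher.
- stand_post (a point): Top of the magnetic stand's post (12 mm thick), 123 mm above the bench, at pump x = +112, y = -84 mm; an arm at 100 mm height runs from it along x to the gauge's stem. Fixed.
- zero_mark (a point): Broad black zero mark of the dial face, 21 mm from the dial centre. The face turns with the knurled round bezel: 59 mm diameter, 13 mm tall (112 to 125 mm above the bench), held across its rim from above and turned either way about the vertical axis. It turns stiffly (0.04 N m) and stays where it is left.
- needle_tip (a point): Point on the needle, 21 mm from the dial centre, level with the zero mark to 2 mm. The needle follows the pusher: one turn per 10 mm, clockwise seen from above as the pusher moves towards the gauge. The needle lies bare just above the dial face: hold the bezel by its rim only.
- reagent: Bystander: white reagent bottle, 56 mm diameter, 120 mm tall, standing on the bench by the motor housing; origin under its centre.
- syringe: Bystander: the syringe taken off the pump, lying on the bench on the robot's side of the pump, 130 mm long, 32 mm wide, 26 mm tall; origin at bench level under its finger flange, nozzle towards its +x.
- tube_rack: Bystander: white rack with eight capped tubes, 60 x 110 mm, 88 mm tall, on the bench beyond the gauge; origin under its centre.

How it is judged:
By the outcome, as a careful person would: the job done as asked, in the order asked, and still so for the second after the job is handed in, with the robot touching nothing.
It also fails if it takes over 72 s, if anything falls off the work surface, if the arm or the gripper's body presses on something with over 40 N, if the wrist force passes 120 N, or if a joint passes its speed limit or range.

## Robot

A 7-joint arm with a two-finger parallel gripper is mounted at the origin on the work surface. World frame = base frame: x ahead of the robot, y to its left, z up, the work surface at z = 0. Lengths are in m, angles in rad, forces in N, time in s.
With the tool pointing down it reaches from about 0.425 to 0.875 m from the base axis. Payload 4.7 kg.
Tool frame: the origin (TCP) lies on the centre line of the jaws, within the pads' length; the fingertips stand 14 mm ahead of it and the grasp point (between the pads) lies 5 mm behind it; z points along the fingers, y is the direction in which the jaws open and shut (so a half turn about z gives the same grasp; the last joint's range is limited). The gripper opens to 87 mm and grips with 3 to 60 N. Pads are 19 mm wide; open, the fingers measure 117 mm over their backs; the gripper's body (75 mm by 190 mm) begins 51 mm behind the grasp point.
Start: joints at [1.308, 0.321, -0.07, 1.45, 0.023, 1.371, -0.057], TCP at [0.178, -0.625, 0.237] pointing down, gripper open.
Joint ranges: [-2.86, 2.86], [-0.3, 2.09], [-1.38, 1.24], [0.06, 2.45], [-1.56, 4.7], [0.09, 2.05], [-2.69, 2.69]. Speed limits (rad/s): [2.57, 2.57, 3.14, 3.14, 3.14, 3.14, 3.14].

## Interface

Orientations are given as a rotation vector (axis times angle).
In Python, from bench import ctrl gives the robot as it stands. The module is installed in compiled form; this text tells all that it offers.
- The arm moves only by the tool step_arm, never from a script. Its argument "plan" is a list of rows, each a list of 3 entries, a list of its own where there are three numbers: the turn, a rotation vector about the tool's x, y, z in rad, then the shift along the tool's x, y, z in m, then the closure in counts, from 0 (fully open) to 255 (shut). In form: [[[rx, ry, rz], [x, y, z], hand], ...]. A call has exactly 10 rows; each row is the pose to reach, as a shift and turn from the pose commanded when the call began, along the tool's axes at that moment; what a row does not reach only later rows make up. A row lasts 1/8 s, in which the tool goes at most 62.5 mm and 10.7 degrees, less where a joint would pass 70% of its speed; a pose out of reach is approached as far as the arm can. A call with a gripper value outside its range is refused whole. The fingers move at their own pace and stop on an object; "squeeze" is the grip in N (left out, the last holds). Time passes only in rows, so rows that repeat a pose let the fingers close, or fill a call up. It gives the time, the measured TCP pose, the force and the opening at its end, in the units of the state.
- ctrl.get_state(): the state, without advancing time (a new reading comes with each control period).
- ctrl.get_image(name): name is "scene" or "top" or "wrist"; returns the picture (400x640x3 uint8, red, green, blue); there is no depth.
- ctrl.calibration(name): a dict with "fov_y" (degrees; the focal length in pixels is half the picture's height over the tangent of half this angle, whatever the lens; pixels are square), "cx", "cy" (the principal point, pixels), "rvec" (rotation vector, rad) and "tvec" (3), from world to camera coordinates, as OpenCV has them. Camera axes: x right, y down, z forward; pixel columns grow to the right and rows downward; lengths in m; the calibration is good to about 2 mm. A picture is of the moment at which its call begins: read the wrist's pose just before it. calibration takes no time and is no camera call; for the wrist camera it gives the pose at the moment of the call.
- ctrl.close_job(): hands the job in, once; it reports no verdict.
Trained networks look in the newest picture that a camera, given by its name, has taken for a name from the list of things; names that differ only in an ending like _2 or _b are one class to them, and where a whole thing is asked for, a point or a joint stands for the part that bears it (a point fixed in the world has none). Each returns a list of dicts, best first, with "score" (0 to 1); they miss things now and then, are a little off and sometimes report something else, mostly with a low value. They report only what shows in the picture. A call takes as long as a camera call.
- ctrl.cut_out(camera, label): "pixels" (400x640 bool, what is visible of it) and "rect" ([left, top, width, height] in pixels, round what is visible of it).
The state is a dict: "time": time; "joint_positions": joint angles; "qd": joint speeds; "joint_torque": joint torques, N m; "position": TCP position; "tool_rot": TCP orientation; "ft_force": force on the tool from outside, world axes, zero at the start; "torque": the same for the moment, N m; "grip_width": opening from 0.0 (shut) to 1.0 (fully open).
Only numpy, scipy, OpenCV 4.12 (cv2) and the standard library are available. Lean on these libraries where they do the work, as an engineer would, in place of code of your own. Each camera call takes 0.05 s, during which the arm holds its last target.

## Working session

There is one attempt and no reset: what is moved stays moved. The work goes in short steps, Python scripts to look and compute and a tool call to move; the robot and the scene stay as the last step left them, time stands still between calls to the robot, and variables do not carry over. Pictures are saved under pics/ and viewed, and the job is handed in when it is done.

Besides the shell and the picture viewer there is one more tool, called after ">>>" as name(argument=value, ...), one argument or row to a line, values as JSON. step_arm: Moves the arm, as the interface text tells. Its arguments: {"type":"object","properties":{"plan":{"type":"array"},"squeeze":{"type":"number"}},"required":["plan"]}

```bash
ls; mkdir -p pics
cat > h.py <<'E'
import numpy as np, cv2, json
from bench import ctrl
from scipy.spatial.transform import Rotation as R
def snap(n,f):
    im=ctrl.get_image(n); cv2.imwrite('pics/'+f,im[:,:,::-1]); return im
def K(n):
    c=ctrl.calibration(n); f=200/np.tan(np.radians(c['fov_y'])/2)
    return np.array([[f,0,c['cx']],[0,f,c['cy']],[0,0,1]]),np.array(c['rvec'],float),np.array(c['tvec'],float)
def ray(k,u,v):
    Km,r,t=k; Rm=R.from_rotvec(r).as_matrix(); d=Rm.T@np.linalg.inv(Km)@np.array([u,v,1.]); return -Rm.T@t,d
def atz(k,u,v,z):
    o,d=ray(k,u,v); return o+d*(z-o[2])/d[2]
def proj(k,P):
    Km,r,t=k; return cv2.projectPoints(np.array(P,float).reshape(-1,3),r,t,Km,None)[0][:,0]
def st():
    s=ctrl.get_state()
    print('t',round(s['time'],3),'p',np.round(s['position'],4),'rv',np.round(s['tool_rot'],4),'F',np.round(s['ft_force'],2),'M',np.round(s['torque'],2),'g',round(s['grip_width'],3),'q',np.round(s['joint_positions'],3)); return s
E
python3 - <<'E'
from h import *
s=st()
for n in ['scene','top','wrist']:
    snap(n,n+'0.png'); k=K(n); print(n,k[0][0,0],k[0][:2,2],k[1],k[2],ray(k,0,0)[0])
print(R.from_rotvec(s['tool_rot']).as_matrix())
E
```

```text
pics
t 0.0 p [ 0.1774 -0.6248  0.2355] rv [-3.1097e+00 -4.3320e-01  6.0000e-04] F [0.97 0.55 0.16] M [ 0.01  0.01 -0.01] g 0.999 q [ 1.308  0.322 -0.07   1.452  0.023  1.371 -0.057]
scene 423.07905388171906 [322.17668953 207.47857246] [ 1.65948137  1.73054468 -0.85427793] [-0.02620859 -0.27193202  1.32702331] [1.20505633 0.09837934 0.61138001]
top 414.89115098780314 [311.96820151 195.48357987] [ 2.180394   -2.11787524  0.13758925] [0.06788567 0.58860571 0.88530644] [0.46307351 0.07766346 0.9562238 ]
wrist 297.4214043266425 [319.30249277 197.65340324] [-2.33001255  1.75756918  0.23950156] [-0.64933784 -0.03291733  0.39019956] [ 0.2474854  -0.60529836  0.38385382]
[[ 9.61929671e-01  2.73296424e-01 -6.09577178e-04]
 [ 2.73297083e-01 -9.61928077e-01  1.75461572e-03]
 [-1.06839200e-04 -1.85441259e-03 -9.99998275e-01]]
```

View pics/scene0.png

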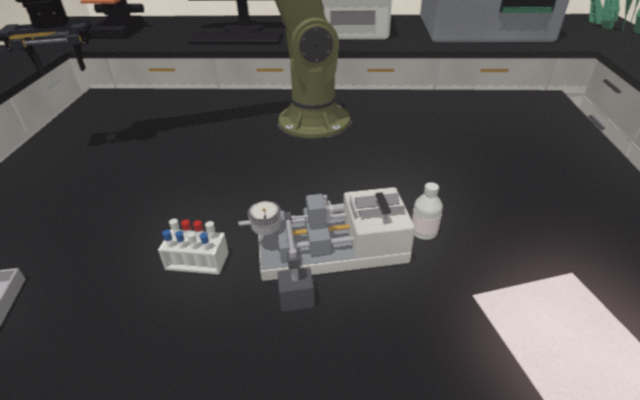

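View pics/top0.png

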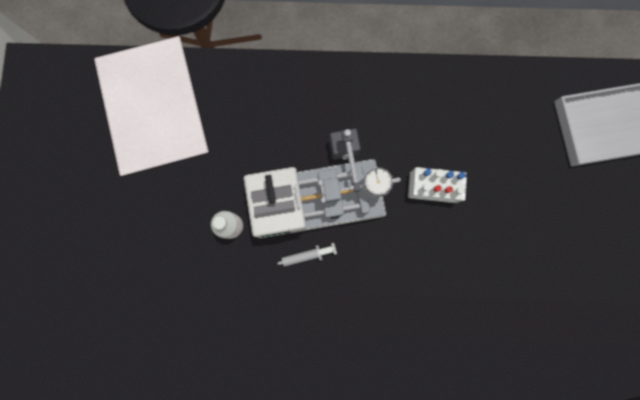

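View pics/wrist0.png

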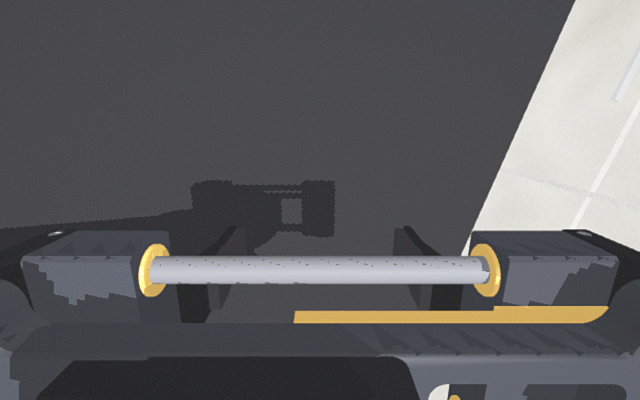

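Run:
```python
from h import *
ks={n:K(n) for n in['top','scene']}
for lab,z in [('dial_center',.1265),('pusher_top',.134),('stand_post',.123),('reagent',.06),('tube_rack',.06),('syringe',.013),('zero_mark',.126),('needle_tip',.127),('pump',.05)]:
  for n in ['top','scene']:
    r=ctrl.cut_out(n,lab)
    for d in r[:1]:
        p=np.argwhere(d['pixels']); c=p.mean(0)[::-1] if len(p) else None
        print(lab,n,round(d['score'],2),d['rect'],len(p),np.round(c,1), np.round(atz(ks[n],c[0],c[1],z),4))
    if not r: print(lab,n,None)
st()
a=cv2.imread('pics/top0.png')[140:260,200:480]; cv2.imwrite('pics/topz.png',cv2.resize(a,None,fx=2.8,fy=2.8,interpolation=cv2.INTER_CUBIC))
a=cv2.imread('pics/scene0.png')[180:310,230:450]; cv2.imwrite('pics/scenez.png',cv2.resize(a,None,fx=3.6,fy=3.6,interpolation=cv2.INTER_CUBIC))
```

```text
dial_center top 0.77 [245.9, 125.6, 155.7, 115.9] 9082 [317.5 192.4] [0.5812 0.0733 0.1265]
dial_center scene 0.64 [241.6, 186.9, 173.6, 120.5] 12093 [329.3 240. ] [0.6827 0.0751 0.1265]
pusher_top top 0.82 [318.4, 168.7, 31.5, 49.8] 970 [330.1 193.4] [0.579  0.0482 0.134 ]
pusher_top scene 0.83 [301.3, 195.1, 34.9, 59.0] 1363 [317.6 224.1] [0.6511 0.0537 0.134 ]
stand_post top 0.97 [243.4, 129.8, 158.3, 107.3] 8921 [317.  192.7] [0.5811 0.0744 0.123 ]
stand_post scene 0.77 [238.6, 188.8, 175.5, 121.8] 12265 [329.5 239.8] [0.6785 0.0753 0.123 ]
reagent top 0.78 [213.8, 209.5, 26.7, 30.2] 661 [225.5 224.8] [0.5143 0.2696 0.06  ]
reagent scene 0.59 [413.1, 182.8, 26.7, 57.4] 1231 [427.2 212.3] [0.5214 0.2697 0.06  ]
tube_rack top 0.66 [410.3, 166.6, 54.6, 35.9] 1681 [436.5 184.9] [ 0.6148 -0.1863  0.06  ]
tube_rack scene 0.97 [158.7, 222.3, 67.7, 49.4] 2874 [193.3 247.7] [ 0.6403 -0.1837  0.06  ]
syringe top 0.69 [279.1, 245.0, 55.6, 22.6] 391 [303.3 256.1] [0.4519 0.1006 0.013 ]
syringe scene 0.64 [326.6, 203.9, 21.0, 9.2] 154 [335.3 208.1] [0.4539 0.0794 0.013 ]
zero_mark top 0.79 [363.5, 169.7, 26.5, 28.9] 617 [376.7 181.5] [ 0.6071 -0.046   0.126 ]
zero_mark scene 0.93 [250.8, 200.9, 31.7, 21.7] 659 [264.3 213.1] [ 0.6139 -0.046   0.126 ]
needle_tip top None
needle_tip scene None
pump top 0.8 [245.5, 129.8, 151.1, 106.1] 9263 [317.5 192.3] [0.5925 0.073  0.05  ]
pump scene 0.97 [239.5, 186.6, 176.4, 121.3] 12461 [329.4 240. ] [0.6001 0.0717 0.05  ]
t 1.05 p [ 0.1776 -0.6253  0.2366] rv [ 3.1114  0.4334 -0.    ] F [ 0.28  0.06 -0.47] M [0.02 0.01 0.01] g 0.999 q [ 1.308  0.321 -0.07   1.451  0.023  1.371 -0.057]
```

View pics/topz.png

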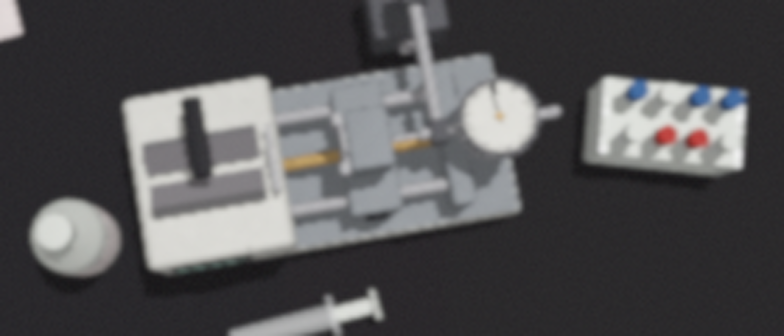

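View pics/scenez.png

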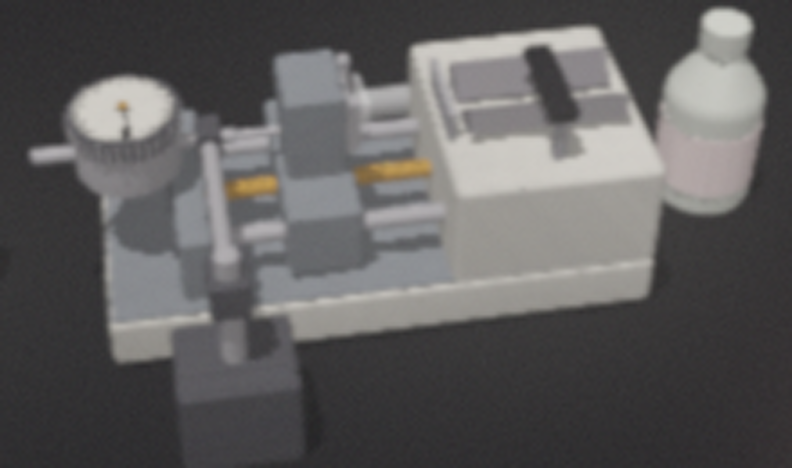

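Run:
```python
from h import *
k=K('top')
f=lambda u,v,z: np.round(atz(k,200+u/2.8,140+v/2.8,z),4)
print('pusher',f(370,138,.134),'dial',f(500,117,.1265),'chassis corners',f(490,56,.036),f(521,210,.036),f(275,88,.036))
print('post',f(416,10,.123))
w=K('wrist'); s=st()
Rt=R.from_rotvec(s['tool_rot']).as_matrix(); o,_=ray(w,0,0)
print('cam in tool',Rt.T@(o-s['position'])); Rc=R.from_rotvec(w[1]).as_matrix()
print('cam axes in tool (cols x,y,z)',np.round(Rt.T@Rc.T,3))
```

```text
pusher [0.5874 0.0442 0.134 ] dial [ 0.6066 -0.0498  0.1265] chassis corners [ 0.672  -0.0552  0.036 ] [ 0.5479 -0.0809  0.036 ] [0.6407 0.1176 0.036 ]
post [0.6852 0.0121 0.123 ]
t 1.05 p [ 0.1776 -0.6253  0.2366] rv [ 3.1114  0.4334 -0.    ] F [ 0.28  0.06 -0.47] M [0.02 0.01 0.01] g 0.999 q [ 1.308  0.321 -0.07   1.451  0.023  1.371 -0.057]
cam in tool [ 7.26574678e-02  7.84729024e-05 -1.48134955e-01]
cam axes in tool (cols x,y,z) [[ 0.001 -0.964 -0.265]
 [ 1.     0.001  0.   ]
 [ 0.    -0.265  0.964]]
```

>>> step_arm(
  plan=[
    [[0,0,-0.15],[0.055,-0.042,0],0],
    [[0,0,-0.3],[0.11,-0.084,0],0],
    [[0,0,-0.45],[0.16,-0.123,0],0],
    [[0,0,-0.6],[0.215,-0.165,0],0],
    [[0,0,-0.75],[0.27,-0.207,0],0],
    [[0,0,-0.9],[0.32,-0.246,0],0],
    [[0,0,-1.05],[0.37,-0.284,0],0],
    [[0,0,-1.2],[0.42,-0.322,0],0],
    [[0,0,-1.35],[0.47,-0.36,0],0],
    [[0,0,-1.486],[0.515,-0.395,0],0],
  ],
)

```text
time: 2.3
position: [0.5518, -0.1225, 0.237]
tool_rot: [1.993, 2.427, -0.0]
ft_force: [0.2, -1.0, 0.1]
grip_width: 1.005
```

Run:
```python
from h import *
s=st(); snap('wrist','w1.png')
print(np.round(R.from_rotvec(s['tool_rot']).as_matrix(),3))
```

```text
t 2.3 p [ 0.5518 -0.1225  0.237 ] rv [ 1.9925e+00  2.4271e+00 -2.0000e-04] F [ 0.23 -1.01  0.12] M [-0.06 -0.16 -0.01] g 1.005 q [ 0.734  0.188 -0.634  1.648  0.115  1.341  0.278]
[[-0.195  0.981  0.001]
 [ 0.981  0.195 -0.001]
 [-0.001  0.001 -1.   ]]
```

View pics/w1.png

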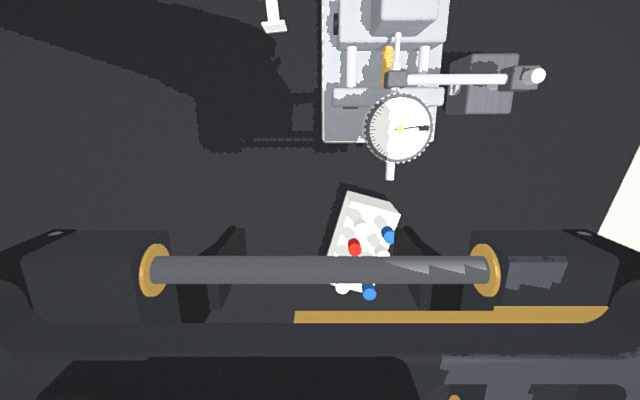

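Run:
```python
from h import *
k=K('wrist')
a=cv2.imread('pics/w1.png')[80:180,350:450]; cv2.imwrite('pics/w1z.png',cv2.resize(a,None,fx=6,fy=6,interpolation=cv2.INTER_CUBIC))
for n,u,v,z in [('dial',400,128.5,.1265),('post',538,75,.123),('pumpcornerL',322,140,.036),('edge L top',322,0,.036)]: print(n,np.round(atz(k,u,v,z),4))
```

```text
dial [ 0.611  -0.036   0.1265]
post [0.7116 0.0297 0.123 ]
pumpcornerL [ 0.5508 -0.0654  0.036 ]
edge L top [0.5204 0.0737 0.036 ]
```

View pics/w1z.png

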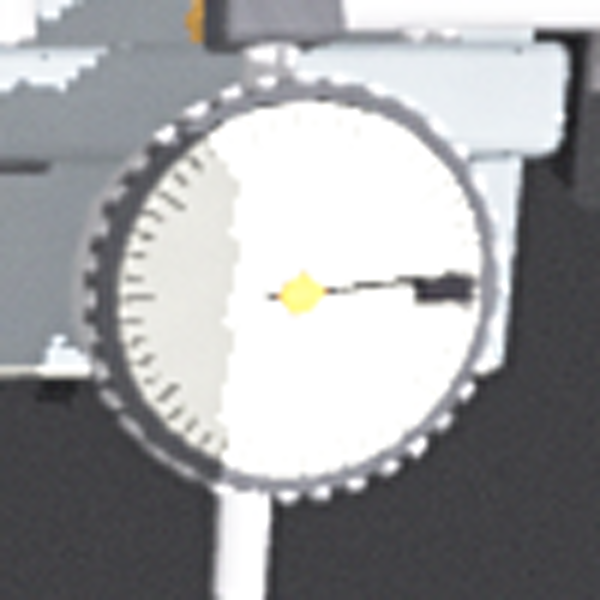

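```bash
cat >> h.py <<'E'
def wsnap(f):
    s=st(); k=K('wrist'); im=snap('wrist',f); np.savez('pics/'+f+'.npz',K=k[0],r=k[1],t=k[2]); return k,im
def zoom(f,x,y,w,h,fx,out):
    a=cv2.imread('pics/'+f)[y:y+h,x:x+w]; cv2.imwrite('pics/'+out,cv2.resize(a,None,fx=fx,fy=fx,interpolation=cv2.INTER_CUBIC))
E
python3 - <<'E'
from h import *
k,im=wsnap('w2.png')
zoom('w2.png',300,0,260,200,3,'w2z.png')
E
```

```text
t 2.35 p [ 0.5561 -0.1119  0.2372] rv [1.9743 2.4434 0.0133] F [3.88 7.23 0.62] M [ 0.45 -0.35 -0.03] g 1.0 q [ 0.727  0.192 -0.645  1.645  0.111  1.339  0.278]
```

View pics/w2z.png

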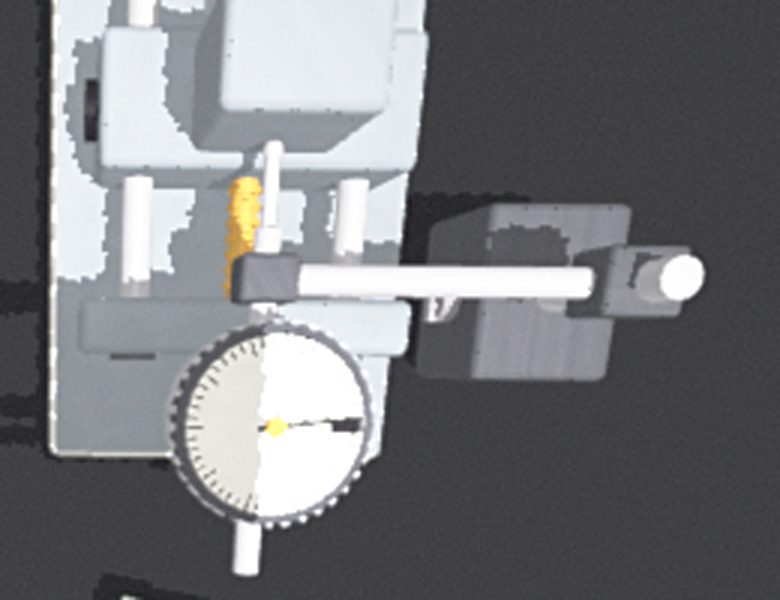

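```bash
cat > pumpfit.py <<'E'
from h import *
from scipy.optimize import least_squares
def load(f):
    d=np.load('pics/'+f+'.npz'); return d['K'],d['r'],d['t']
E
python3 - <<'E'
from pumpfit import *
k=load('w2.png')
P=np.array([[0,-.126,.1265],[.112,-.084,.123],[-.022,-.046,.134],[.022,-.046,.134],[-.065,-.145,.036]])
U=np.array([[392,142.3],[527.3,92.3],[374,36.7],[428.3,34.7],[317.3,151.7]])
for u,p in zip(U,P): print(np.round(atz(k,*u,p[2]),4))
def tr(q,p): 
    c,s=np.cos(q[2]),np.sin(q[2]); return np.c_[q[0]+c*p[:,0]-s*p[:,1],q[1]+s*p[:,0]+c*p[:,1],p[:,2]]
# pusher y free
def f(q):
    Q=P.copy(); Q[2:4,1]+=q[3]; return (proj(k,tr(q,Q))-U).ravel()
r=least_squares(f,[.59,.07,.19,0]); print(r.x,np.degrees(r.x[2]),np.round(r.fun,1))
kt=K('top'); print('top proj dial,post,pusher',proj(kt,tr(r.x,P)).round(1))
print(tr(r.x,np.array([[0,-.126,.1265],[0,-.03+r.x[3],.134]])))
E
```

```text
[ 0.6075 -0.0486  0.1265]
[0.7081 0.0151 0.123 ]
[0.5702 0.0256 0.134 ]
[0.6105 0.0358 0.134 ]
[ 0.5483 -0.0797  0.036 ]
[0.58123583 0.07456701 0.20869903 0.00113114] 11.957573748028578 [-0.2  0.1  0.3 -0.6 -1.4 -1.1  1.7  1.2 -0.7  0.8]
top proj dial,post,pusher [[378.1 181.4]
 [347.1 132.7]
 [341.5 198.5]
 [337.4 177.2]
 [386.  215.1]]
[[ 0.60734143 -0.04869895  0.1265    ]
 [ 0.58721709  0.04632457  0.134     ]]
```

>>> step_arm(
  plan=[
    [[0,0,-0.017],[0.05,0.018,0],0],
    [[0,0,-0.017],[0.1,0.036,0],0],
    [[0,0,-0.017],[0.1432,0.0509,0],0],
    [[0,0,-0.017],[0.1432,0.0509,0.03],0],
    [[0,0,-0.017],[0.1432,0.0509,0.06],0],
    [[0,0,-0.017],[0.1432,0.0509,0.07],0],
    [[0,0,-0.017],[0.1432,0.0509,0.07],0],
    [[0,0,-0.017],[0.1432,0.0509,0.07],0],
    [[0,0,-0.017],[0.1432,0.0509,0.07],0],
    [[0,0,-0.017],[0.1432,0.0509,0.07],0],
  ],
)

```text
time: 3.65
position: [0.5738, 0.0263, 0.1672]
tool_rot: [1.977, 2.44, 0.001]
ft_force: [-0.0, -0.0, 0.2]
grip_width: 0.997
```

Run:
```python
from h import *
k,im=wsnap('w3.png'); snap('scene','s3.png'); snap('top','t3.png')
s=st(); print(np.degrees(np.arctan2(*R.from_rotvec(s['tool_rot']).as_matrix()[[1,0],0])))
zoom('s3.png',220,130,260,190,3,'s3z.png')
```

```text
t 3.65 p [0.5738 0.0263 0.1672] rv [1.9771e+00 2.4401e+00 8.0000e-04] F [-0.05 -0.03  0.19] M [-0.03 -0.11  0.  ] g 0.997 q [ 0.526  0.278 -0.719  1.714  0.194  1.221 -0.032]
t 3.8 p [0.5735 0.0264 0.1668] rv [1.9774e+00 2.4407e+00 1.0000e-04] F [ 0.14 -0.62  0.03] M [-0.05 -0.09 -0.01] g 1.006 q [ 0.525  0.278 -0.719  1.715  0.194  1.221 -0.032]
101.97483576286528
```

View pics/w3.png

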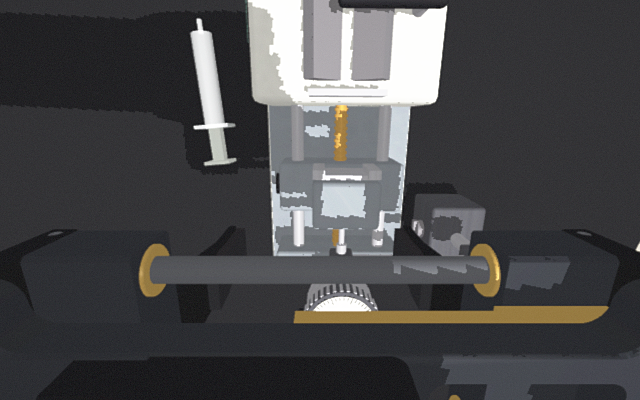

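View pics/s3z.png

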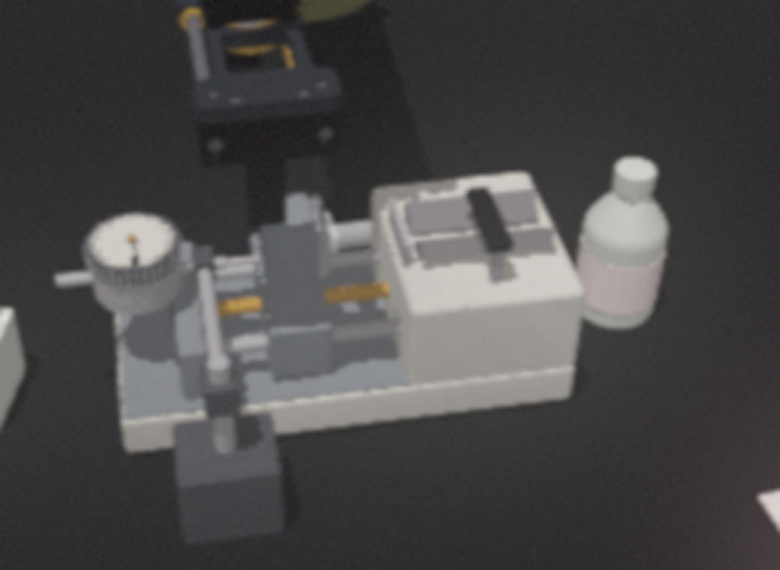

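View pics/t3.png

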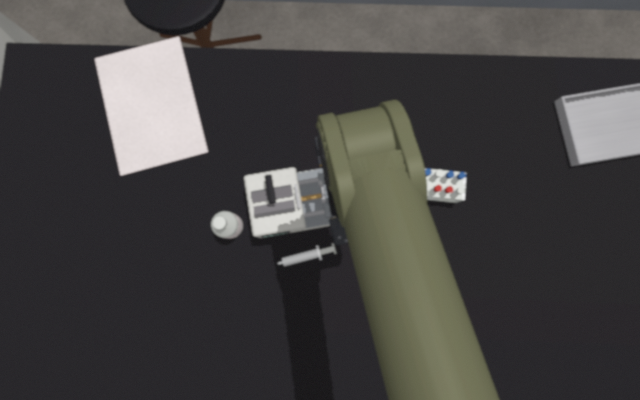

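Run:
```python
from h import *
zoom('w3.png',250,90,200,180,4,'w3z.png')
```

```text
(no output)
```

View pics/w3z.png

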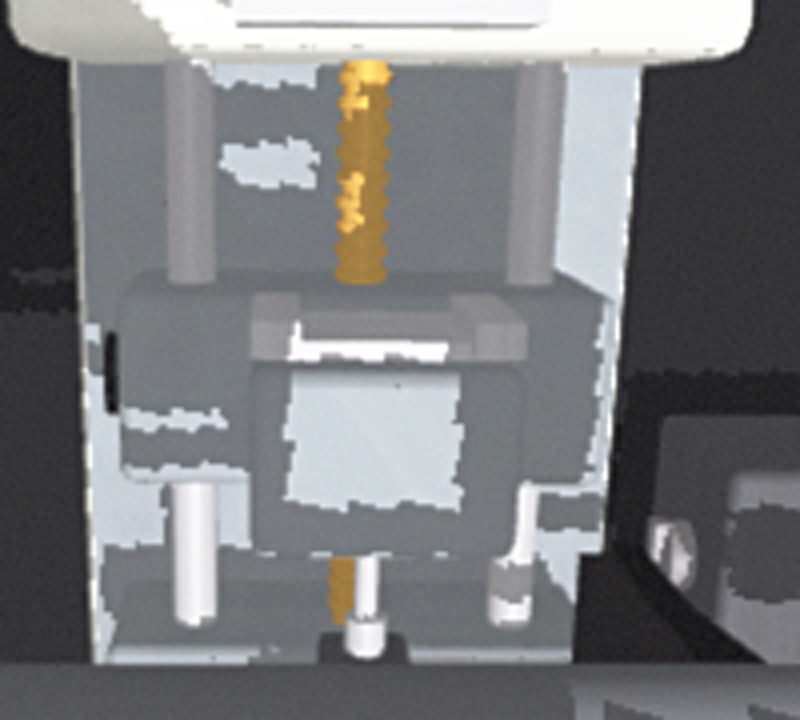

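Run:
```python
from pumpfit import *
k=load('w3.png')
c=[atz(k,250+u/4,90+v/4,.134) for u,v in [(250,365),(526,365),(526,555),(250,555)]]
print(np.round(c,4)); m=np.mean(c,0); print(m)
Rt=R.from_rotvec([1.9774,2.4407,1e-4]).as_matrix(); d=Rt.T@(m-np.array([.5735,.0264,.1668])); print('tool shift',d)
print(np.linalg.norm(c[0]-c[1]),np.linalg.norm(c[1]-c[2]),np.degrees(np.arctan2(*(c[1]-c[0])[[1,0]])),np.degrees(np.arctan2(*(c[2]-c[3])[[1,0]])))
```

```text
[[0.5631 0.0579 0.134 ]
 [0.6051 0.0669 0.134 ]
 [0.6134 0.0363 0.134 ]
 [0.5695 0.027  0.134 ]]
[0.58778177 0.04702165 0.134     ]
tool shift [0.01721908 0.01823922 0.03280085]
0.04297631491260166 0.03163822715255541 12.03353840141843 12.03031225491961
```

>>> step_arm(
  squeeze=3,
  plan=[
    [[0,0,0],[0.0172,0.0182,0],0],
    [[0,0,0],[0.0172,0.0182,0.01],0],
    [[0,0,0],[0.0172,0.0182,0.025],0],
    [[0,0,0],[0.0172,0.0182,0.04],0],
    [[0,0,0],[0.0172,0.0182,0.05],0],
    [[0,0,0],[0.0172,0.0182,0.052],0],
    [[0,0,0],[0.0172,0.0182,0.052],40],
    [[0,0,0],[0.0172,0.0182,0.052],80],
    [[0,0,0],[0.0172,0.0182,0.052],100],
    [[0,0,0],[0.0172,0.0182,0.052],105],
  ],
)

```text
time: 5.05
position: [0.5878, 0.047, 0.1148]
tool_rot: [1.977, 2.441, 0.0]
ft_force: [-1.4, -0.4, -0.5]
grip_width: 0.643
```

Run:
```python
from h import *
k,im=wsnap('w4.png'); snap('scene','s4.png'); 
s=st()
zoom('s4.png',220,130,260,190,3,'s4z.png')
```

```text
t 5.05 p [0.5878 0.047  0.1148] rv [1.9773e+00 2.4407e+00 3.0000e-04] F [-1.41 -0.38 -0.52] M [-0.05 -0.12 -0.03] g 0.643 q [ 0.464  0.366 -0.707  1.731  0.259  1.139 -0.11 ]
t 5.15 p [0.5877 0.0469 0.1146] rv [ 1.9775  2.4408 -0.    ] F [0.57 0.58 0.24] M [-0.03 -0.15  0.03] g 0.61 q [ 0.464  0.366 -0.707  1.731  0.259  1.139 -0.11 ]
```

View pics/w4.png

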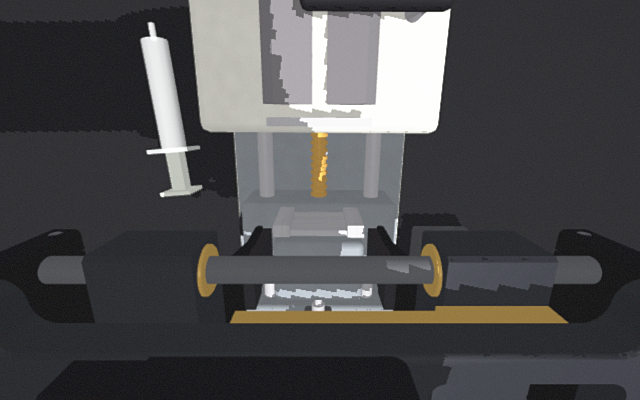

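View pics/s4z.png

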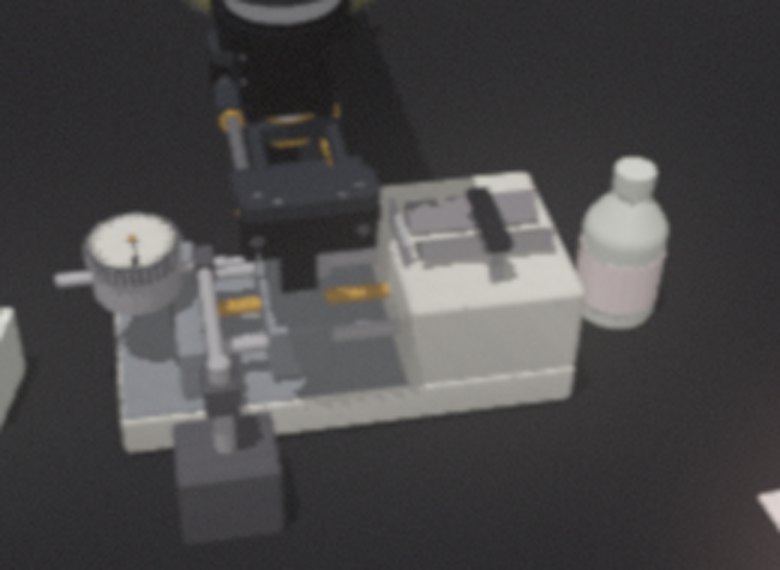

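>>> step_arm(
  squeeze=3,
  plan=[
    [[0,0,0],[0,0,0],115],
    [[0,0,0],[0,0,0],120],
    [[0,0,0],[0,0,0],125],
    [[0,0,0],[0,0,0],130],
    [[0,0,0],[0,0,0],140],
    [[0,0,0],[0,0,0],140],
    [[0,0,0],[0,0,0],140],
    [[0,0,0],[0,0,0],140],
    [[0,0,0],[0,0,0],140],
    [[0,0,0],[0,0,0],140],
  ],
)

```text
time: 6.4
position: [0.5872, 0.0469, 0.1144]
tool_rot: [-1.977, -2.441, 0.001]
ft_force: [-4.8, 0.4, 1.9]
grip_width: 0.504
```

```bash
cat >> h.py <<'E'
a12=np.radians(12.03); PX=np.array([np.cos(a12),np.sin(a12),0]); PY=np.array([-np.sin(a12),np.cos(a12),0])
def force(n=4,cam='scene',f=None):
    F=[];im=None;p=[]
    for i in range(n):
        s=ctrl.get_state(); F.append(s['ft_force']);p.append(s['position']); im=ctrl.get_image(cam)
    s=ctrl.get_state(); F.append(s['ft_force']);p.append(s['position'])
    F=np.array(F);p=np.array(p); print('t',round(s['time'],2),'F px,py,z',np.round([F.mean(0)@PX,F.mean(0)@PY,F.mean(0)[2]],2),'py all',np.round(F@PY,2),'pos px,py',np.round(1e3*np.array([p.mean(0)@PX,p.mean(0)@PY,p.mean(0)[2]]),2),'g',round(s['grip_width'],3), 'M',np.round(s['torque'],2))
    if f: cv2.imwrite('pics/'+f,im[:,:,::-1]); zoom(f,244,195,44,36,12,'z'+f)
    return im
E
python3 - <<'E'
from h import *
force(4,f='s5.png')
E
```

```text
t 6.6 F px,py,z [-4.92  0.68  3.36] py all [1.35 0.93 0.21 0.28 0.65] pos px,py [584.1  -76.54 114.43] g 0.508 M [-0.23  1.11 -0.04]
```

View pics/zs5.png

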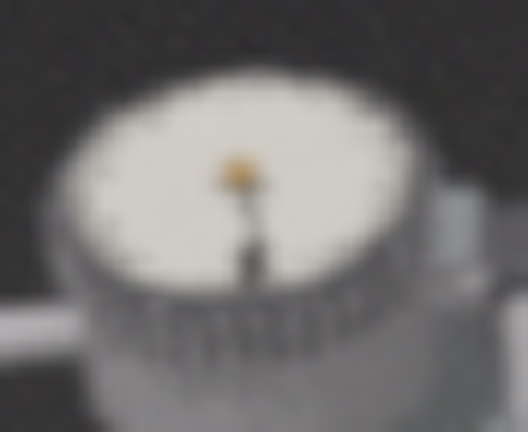

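>>> step_arm(
  plan=[
    [[0,0,0],[0,-0.0005,0],140],
    [[0,0,0],[0,-0.0005,0],140],
    [[0,0,0],[0.0001,-0.0005,0],140],
    [[0,0,0],[0.0002,-0.0005,0],140],
    [[0,0,0],[0.0003,-0.0005,0],140],
    [[0,0,0],[0.0004,-0.0005,0],140],
    [[0,0,0],[0.0005,-0.0005,0],140],
    [[0,0,0],[0.0005,-0.0005,0],140],
    [[0,0,0],[0.0005,-0.0005,0],140],
    [[0,0,0],[0.0005,-0.0005,0],140],
  ],
)

```text
time: 7.85
position: [0.5871, 0.0473, 0.1145]
tool_rot: [1.978, 2.441, -0.0]
ft_force: [-1.7, -2.4, -0.5]
grip_width: 0.507
```

Run:
```python
from h import *
force(4,f='s6.png')
```

```text
t 8.05 F px,py,z [-2.49 -1.54  0.1 ] py all [-1.98 -2.19 -1.28 -1.68 -0.58] pos px,py [584.06 -76.07 114.49] g 0.507 M [-0.43  0.41 -0.09]
```

View pics/zs6.png

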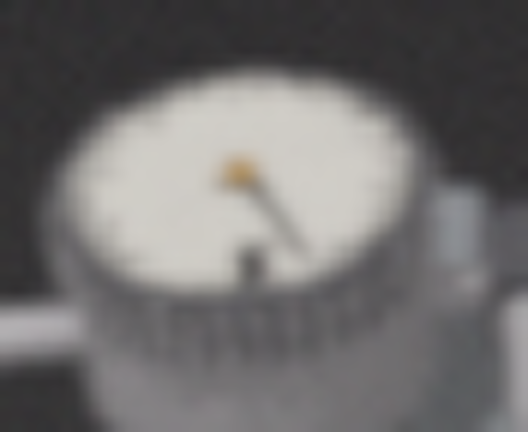

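>>> step_arm(
  plan=[
    [[0,0,0],[0,-0.0005,0],140],
    [[0,0,0],[0.0001,-0.0005,0],140],
    [[0,0,0],[0.0002,-0.0005,0],140],
    [[0,0,0],[0.0002,-0.0005,0],140],
    [[0,0,0],[0.0003,-0.0005,0],140],
    [[0,0,0],[0.0004,-0.0005,0],140],
    [[0,0,0],[0.0005,-0.0005,0],140],
    [[0,0,0],[0.0005,-0.0005,0],140],
    [[0,0,0],[0.0005,-0.0005,0],140],
    [[0,0,0],[0.0005,-0.0005,0],140],
  ],
)

```text
time: 9.3
position: [0.5868, 0.0479, 0.1147]
tool_rot: [1.977, 2.441, 0.001]
ft_force: [4.9, -0.4, -4.8]
grip_width: 0.508
```

Run:
```python
from h import *
force(3,f='s7.png')
```

```text
t 9.45 F px,py,z [ 4.44 -0.94 -4.32] py all [-1.37 -1.35 -0.39 -0.65] pos px,py [583.94 -75.46 114.71] g 0.505 M [-0.07 -1.17 -0.09]
```

View pics/zs7.png

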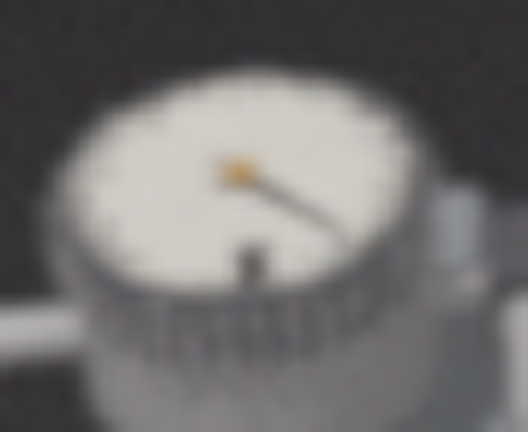

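>>> step_arm(
  plan=[
    [[0,0,0],[0,0.0003,0],140],
    [[0,0,0],[0.0001,0.0003,0],140],
    [[0,0,0],[0.0002,0.0003,0],140],
    [[0,0,0],[0.0002,0.0003,0],140],
    [[0,0,0],[0.0003,0.0003,0],140],
    [[0,0,0],[0.0004,0.0003,0],140],
    [[0,0,0],[0.0005,0.0003,0],140],
    [[0,0,0],[0.0005,0.0003,0],140],
    [[0,0,0],[0.0005,0.0003,0],140],
    [[0,0,0],[0.0005,0.0003,0],140],
  ],
)

```text
time: 10.7
position: [0.5868, 0.0483, 0.1147]
tool_rot: [1.977, 2.441, 0.0]
ft_force: [5.0, -0.3, -0.1]
grip_width: 0.508
```

Run:
```python
from h import *
force(3,f='s8.png')
```

```text
t 10.85 F px,py,z [ 4.42 -1.72 -0.34] py all [-1.35 -1.57 -1.93 -2.05] pos px,py [583.97 -75.03 114.69] g 0.503 M [-0.13 -1.13 -0.08]
```

View pics/zs8.png

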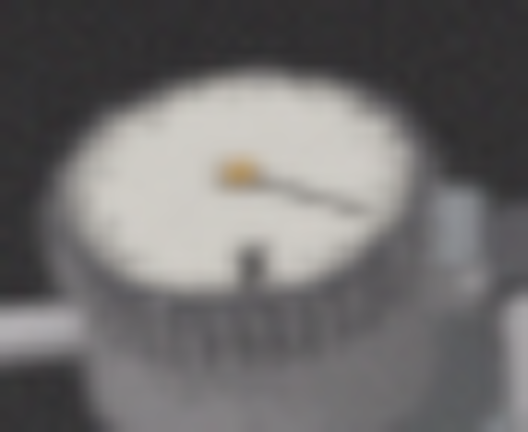

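>>> step_arm(
  plan=[
    [[0,0,0],[0,0.0002,0],140],
    [[0,0,0],[0.0001,0.0002,0],140],
    [[0,0,0],[0.0002,0.0002,0],140],
    [[0,0,0],[0.0002,0.0002,0],140],
    [[0,0,0],[0.0003,0.0002,0],140],
    [[0,0,0],[0.0004,0.0002,0],140],
    [[0,0,0],[0.0005,0.0002,0],140],
    [[0,0,0],[0.0005,0.0002,0],140],
    [[0,0,0],[0.0005,0.0002,0],140],
    [[0,0,0],[0.0005,0.0002,0],140],
  ],
)

```text
time: 12.1
position: [0.5867, 0.0488, 0.1146]
tool_rot: [1.978, 2.441, -0.0]
ft_force: [2.5, -0.4, 4.1]
grip_width: 0.504
```

Run:
```python
from h import *
force(3,f='s9.png')
```

```text
t 12.25 F px,py,z [ 1.75 -1.27  4.05] py all [-0.92 -1.54 -1.06 -1.55] pos px,py [584.01 -74.52 114.62] g 0.504 M [-0.26 -0.58 -0.1 ]
```

View pics/zs9.png

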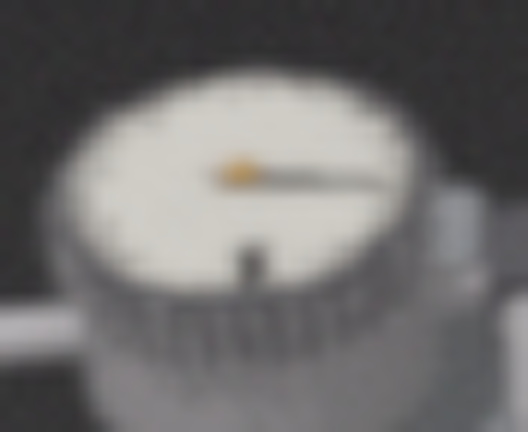

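>>> step_arm(
  plan=[
    [[0,0,0],[0,0,0],140],
    [[0,0,0],[0.0001,0,0],140],
    [[0,0,0],[0.0002,0,0],140],
    [[0,0,0],[0.0003,0,0],140],
    [[0,0,0],[0.0004,0,0],140],
    [[0,0,0],[0.0005,0,0],140],
    [[0,0,0],[0.0005,0,0],140],
    [[0,0,0],[0.0005,0,0],140],
    [[0,0,0],[0.0005,0,0],140],
    [[0,0,0],[0.0005,0,0],140],
  ],
)

```text
time: 13.5
position: [0.5866, 0.0493, 0.1145]
tool_rot: [1.978, 2.441, -0.0]
ft_force: [1.6, -0.5, 3.9]
grip_width: 0.508
```

Run:
```python
from h import *
force(3,f='s10.png')
```

```text
t 13.65 F px,py,z [ 1.57 -1.03  3.88] py all [-0.78 -1.33 -0.79 -1.23] pos px,py [584.02 -74.01 114.49] g 0.503 M [-0.22 -0.57 -0.05]
```

View pics/zs10.png

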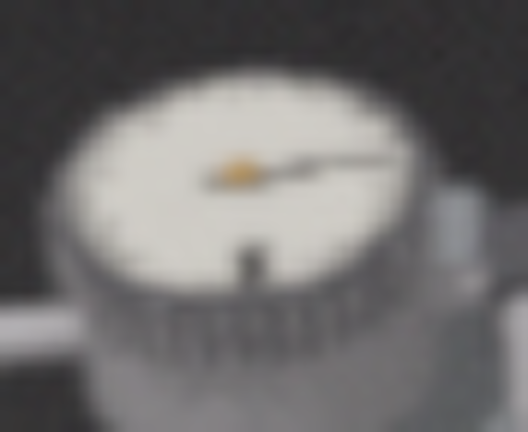

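>>> step_arm(
  plan=[
    [[0,0,0],[0.0001,0,0],140],
    [[0,0,0],[0.0001,0,0],140],
    [[0,0,0],[0.0002,0,0],140],
    [[0,0,0],[0.0003,0,0],140],
    [[0,0,0],[0.0004,0,0],140],
    [[0,0,0],[0.0005,0,0],140],
    [[0,0,0],[0.0005,0,0],140],
    [[0,0,0],[0.0005,0,0],140],
    [[0,0,0],[0.0005,0,0],140],
    [[0,0,0],[0.0005,0,0],140],
  ],
)

```text
time: 14.9
position: [0.5865, 0.0498, 0.1145]
tool_rot: [1.978, 2.441, -0.0]
ft_force: [2.2, -0.9, 3.4]
grip_width: 0.503
```

Run:
```python
from h import *
force(3,f='s11.png')
```

```text
t 15.05 F px,py,z [ 1.95 -1.21  3.37] py all [-1.33 -1.41 -1.24 -0.87] pos px,py [584.01 -73.51 114.49] g 0.504 M [-0.2  -0.69 -0.05]
```

View pics/zs11.png

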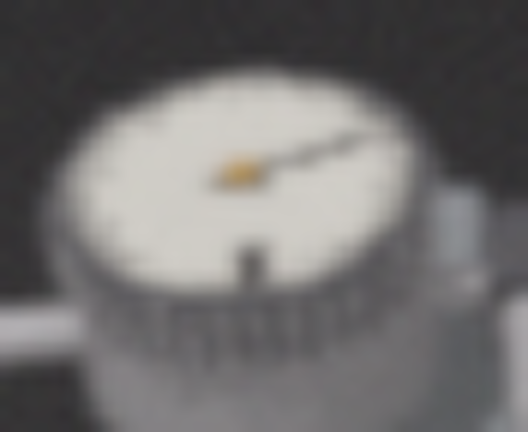

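>>> step_arm(
  plan=[
    [[0,0,0],[0.0001,0,0],140],
    [[0,0,0],[0.0001,0,0],140],
    [[0,0,0],[0.0002,0,0],140],
    [[0,0,0],[0.0003,0,0],140],
    [[0,0,0],[0.0004,0,0],140],
    [[0,0,0],[0.0005,0,0],140],
    [[0,0,0],[0.0005,0,0],140],
    [[0,0,0],[0.0005,0,0],140],
    [[0,0,0],[0.0005,0,0],140],
    [[0,0,0],[0.0005,0,0],140],
  ],
)

```text
time: 16.3
position: [0.5864, 0.0502, 0.1145]
tool_rot: [1.978, 2.441, -0.0]
ft_force: [2.9, -1.9, 2.6]
grip_width: 0.505
```

Run:
```python
from h import *
force(3,f='s12.png')
```

```text
t 16.45 F px,py,z [ 1.89 -2.22  2.81] py all [-2.45 -1.61 -2.76 -2.04] pos px,py [584.01 -73.12 114.5 ] g 0.507 M [-0.34 -0.82 -0.06]
```

View pics/zs12.png

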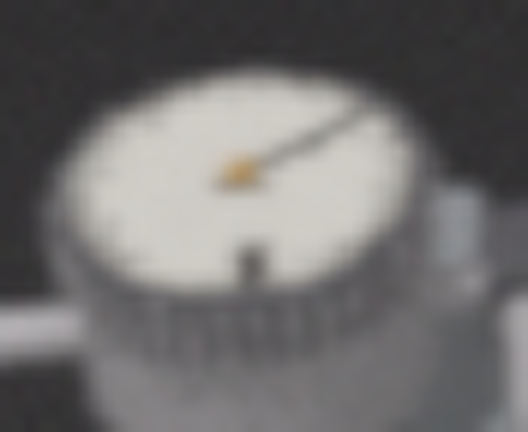

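>>> step_arm(
  plan=[
    [[0,0,0],[0.0001,0,0],140],
    [[0,0,0],[0.0001,0,0],140],
    [[0,0,0],[0.0002,0,0],140],
    [[0,0,0],[0.0002,0,0],140],
    [[0,0,0],[0.00025,0,0],140],
    [[0,0,0],[0.00025,0,0],140],
    [[0,0,0],[0.00025,0,0],140],
    [[0,0,0],[0.00025,0,0],140],
    [[0,0,0],[0.00025,0,0],140],
    [[0,0,0],[0.00025,0,0],140],
  ],
)

```text
time: 17.7
position: [0.5864, 0.0503, 0.1145]
tool_rot: [1.978, 2.441, -0.0]
ft_force: [3.1, -3.8, 2.3]
grip_width: 0.508
```

Run:
```python
from h import *
force(4,f='s13.png')
```

```text
t 17.9 F px,py,z [ 2.34 -4.35  2.3 ] py all [-4.34 -3.71 -4.97 -3.8  -4.93] pos px,py [584.02 -73.06 114.5 ] g 0.507 M [-0.83 -0.93 -0.06]
```

View pics/zs13.png

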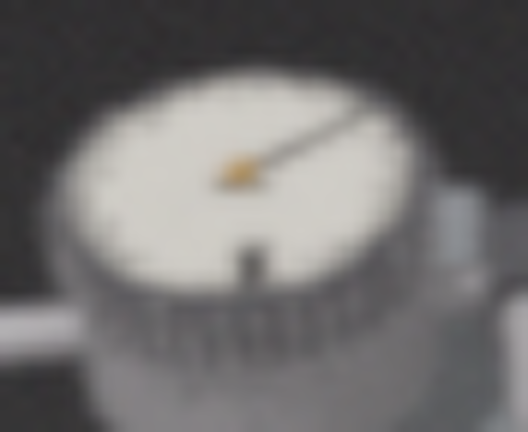

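>>> step_arm(
  plan=[
    [[0,0,0],[0,0,0],120],
    [[0,0,0],[0,0,0],60],
    [[0,0,0],[0,0,0],20],
    [[0,0,0],[0,0,-0.01],0],
    [[0,0,0],[0,0,-0.035],0],
    [[0,0,0],[-0.03,0,-0.0555],0],
    [[0,0,0],[-0.08,0,-0.0555],0],
    [[0,0,0],[-0.131,0,-0.0555],0],
    [[0,0,0],[-0.131,0,-0.0555],0],
    [[0,0,0],[-0.131,0,-0.0555],0],
  ],
)

```text
time: 19.15
position: [0.6135, -0.0767, 0.1704]
tool_rot: [-1.977, -2.441, -0.001]
ft_force: [0.8, 0.3, 1.4]
grip_width: 1.004
```

Run:
```python
from h import *
snap('scene','s14.png')
k,im=wsnap('w14.png'); zoom('w14.png',260,120,130,130,5,'w14z.png')
s=st(); p=np.array(s['position'])*1e3; print(p@PX,p@PY)
zoom('s14.png',244,195,44,36,12,'zs14.png')
```

```text
t 19.2 p [ 0.6134 -0.0758  0.1704] rv [-1.9750e+00 -2.4424e+00 -1.4000e-03] F [0.14 0.77 0.12] M [ 0.01 -0.14  0.04] g 0.998 q [ 0.614  0.365 -0.662  1.602  0.232  1.255  0.122]
t 19.25 p [ 0.6135 -0.0754  0.1704] rv [-1.9740e+00 -2.4434e+00 -1.2000e-03] F [-0.24  0.86  0.23] M [ 0.02 -0.09  0.11] g 1.0 q [ 0.613  0.364 -0.662  1.602  0.232  1.255  0.122]
584.2883421135346 -201.6000604132948
```

View pics/w14.png

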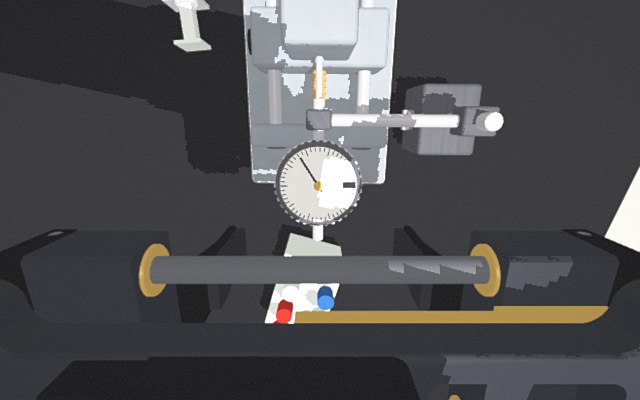

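View pics/w14z.png

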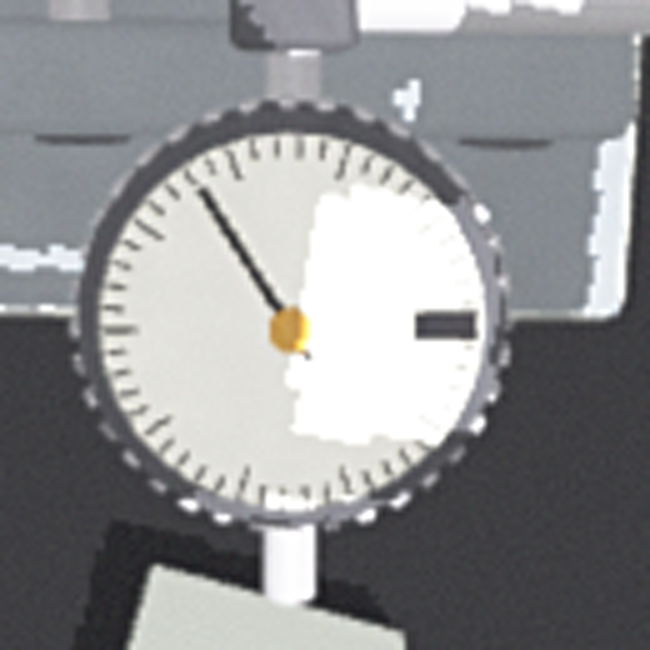

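View pics/zs14.png

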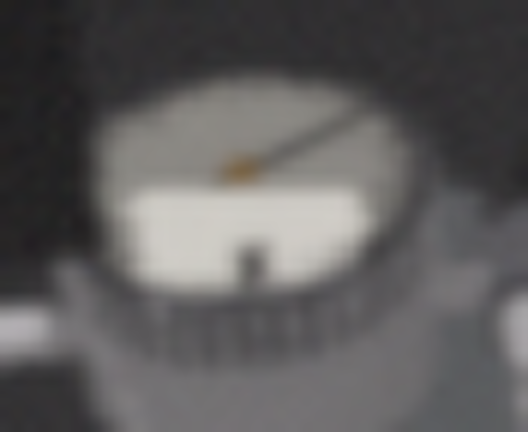

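```bash
cat >> pumpfit.py <<'E'
def ang(k,c,p,z=.1265,zc=None):
    a=atz(k,*c,zc or z); b=atz(k,*p,z); d=b-a; return np.degrees(np.arctan2(d@PY,d@PX)),np.linalg.norm(d)*1e3,a
E
python3 - <<'E'
from pumpfit import *
k=load('w14.png'); Z=lambda u,v:(260+(u+.5)/5-.5,120+(v+.5)/5-.5)
hub=Z(289,330)
print('needle',ang(k,hub,Z(205,192))); print('needle tail',ang(k,hub,Z(308,356)))
print('zero',ang(k,hub,Z(446,325)))
a=atz(k,*hub,.1265); print(a@PX,a@PY)
# bezel ellipse centre: outer rim left 75 right 510 , top 95, bottom 520
c=atz(k,*Z((75+510)/2,(97+522)/2),.120); print('rim c',c@PX,c@PY)
# dial face white edges: left 97,right 487 ; top 132 bottom 505
c=atz(k,*Z((97+487)/2,(132+505)/2),.125); print('face c',c@PX,c@PY)
E
```

```text
needle (np.float64(120.74939812487477), np.float64(21.24882327298348), array([ 0.6066974 , -0.04868055,  0.1265    ]))
needle tail (np.float64(-54.46050987206231), np.float64(4.353519977090203), array([ 0.6066974 , -0.04868055,  0.1265    ]))
zero (np.float64(1.997522688185124), np.float64(20.7910399892104), array([ 0.6066974 , -0.04868055,  0.1265    ]))
0.5832272953453387 -0.17406164515411562
rim c 0.5836616666552015 -0.17268819452874165
face c 0.5836166061918033 -0.1728349911949247
```

>>> step_arm(
  plan=[
    [[0,0,0.18],[0.015,0,0],0],
    [[0,0,0.36],[0.03,0,0],0],
    [[0,0,0.54],[0.03,0,0],0],
    [[0,0,0.72],[0.03,0,0],0],
    [[0,0,0.9],[0.03,0,0],0],
    [[0,0,1.047],[0.03,0,0],0],
    [[0,0,1.047],[0.03,0,0],0],
    [[0,0,1.047],[0.03,0,0],0],
    [[0,0,1.047],[0.03,0,0],0],
    [[0,0,1.047],[0.03,0,0],0],
  ],
)

```text
time: 20.5
position: [0.6073, -0.0482, 0.17]
tool_rot: [-2.933, -1.126, 0.0]
ft_force: [-0.1, -0.2, -0.4]
grip_width: 0.999
```

```bash
cat >> h.py <<'E'
def rep():
    s=st(); p=np.array(s['position']); Rt=R.from_rotvec(s['tool_rot']).as_matrix(); print('px,py',p@PX*1e3,p@PY*1e3,'yaw rel pump y',np.degrees(np.arctan2(Rt[1,0],Rt[0,0]))-102.03); return s,p,Rt
def toolshift(px,py,z):
    s,p,Rt=rep(); print('tool shift mm',np.round(1e3*Rt.T@(PX*px+PY*py+np.array([0,0,z])-p),2))
E
python3 - <<'E'
from h import *
k,im=wsnap('w15.png'); toolshift(.5836,-.1733,.1245)
E
```

```text
t 20.5 p [ 0.6073 -0.0482  0.17  ] rv [-2.9327e+00 -1.1265e+00  1.0000e-04] F [-0.1  -0.25 -0.44] M [-0.04 -0.03 -0.01] g 0.999 q [ 0.462  0.318 -0.516  1.629  0.164  1.238 -0.923]
t 20.55 p [ 0.6073 -0.0483  0.17  ] rv [-2.9327e+00 -1.1262e+00  2.0000e-04] F [-0.19  0.37  0.73] M [-0.03 -0.02  0.04] g 0.998 q [ 0.462  0.318 -0.516  1.629  0.164  1.238 -0.923]
px,py 583.8982560187196 -173.8207860477178 yaw rel pump y -60.016185065958254
tool shift mm [ 1.000e-02 -6.000e-01  4.548e+01]
```

View pics/w15.png

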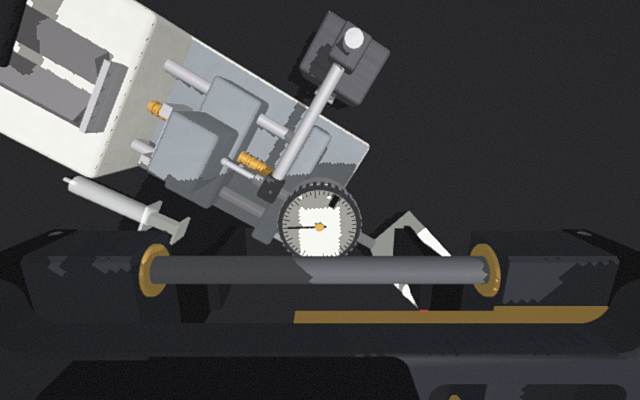

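Run:
```python
from pumpfit import *
zoom('w15.png',265,170,110,90,7,'w15z.png')
k=load('w15.png')
for z in (.1265,.128):
  a=atz(k,319.3,227,z); print(a@PX,a@PY)
```

```text
0.5831367243953098 -0.1744477008749932
0.5836359076728463 -0.17415970669086792
```

View pics/w15z.png

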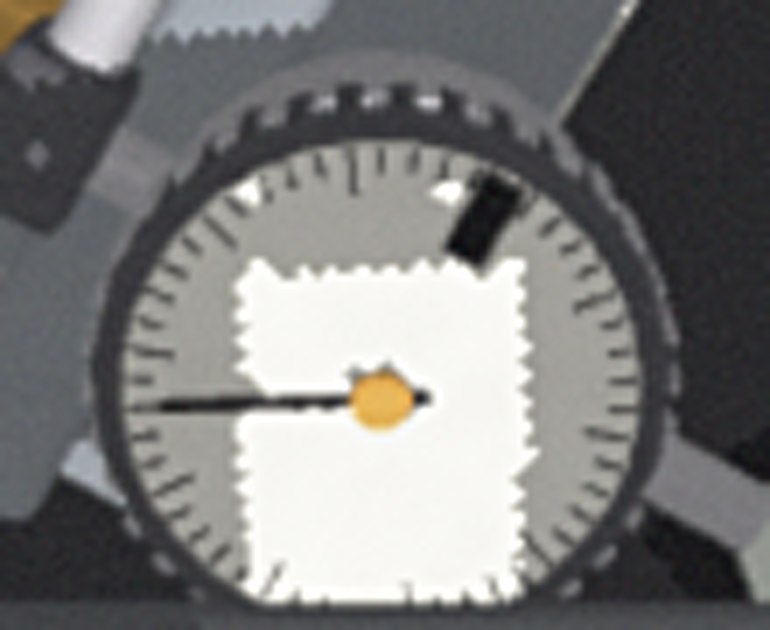

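>>> step_arm(
  squeeze=12,
  plan=[
    [[0,0,0],[0,0,0.012],0],
    [[0,0,0],[0,0,0.024],0],
    [[0,0,0],[0,0,0.036],0],
    [[0,0,0],[0,0,0.0455],0],
    [[0,0,0],[0,0,0.0455],0],
    [[0,0,0],[0,0,0.0455],40],
    [[0,0,0],[0,0,0.0455],60],
    [[0,0,0],[0,0,0.0455],75],
    [[0,0,0],[0,0,0.0455],90],
    [[0,0,0],[0,0,0.0455],100],
  ],
)

```text
time: 21.8
position: [0.6072, -0.048, 0.1247]
tool_rot: [-2.933, -1.126, 0.0]
ft_force: [-1.1, 0.3, 0.7]
grip_width: 0.664
```

Run:
```python
from h import *
snap('scene','s16.png'); snap('scene','s16.png'); rep(); zoom('s16.png',200,130,200,150,4,'s16z.png')
```

```text
t 21.9 p [ 0.6072 -0.048   0.1247] rv [-2.9328e+00 -1.1256e+00  3.0000e-04] F [-0.48  0.2   1.87] M [ 0.09  0.21 -0.05] g 0.664 q [ 0.454  0.356 -0.508  1.677  0.187  1.156 -0.941]
px,py 583.8748343492673 -173.53829599372244 yaw rel pump y -60.03669904137149
```

View pics/s16z.png

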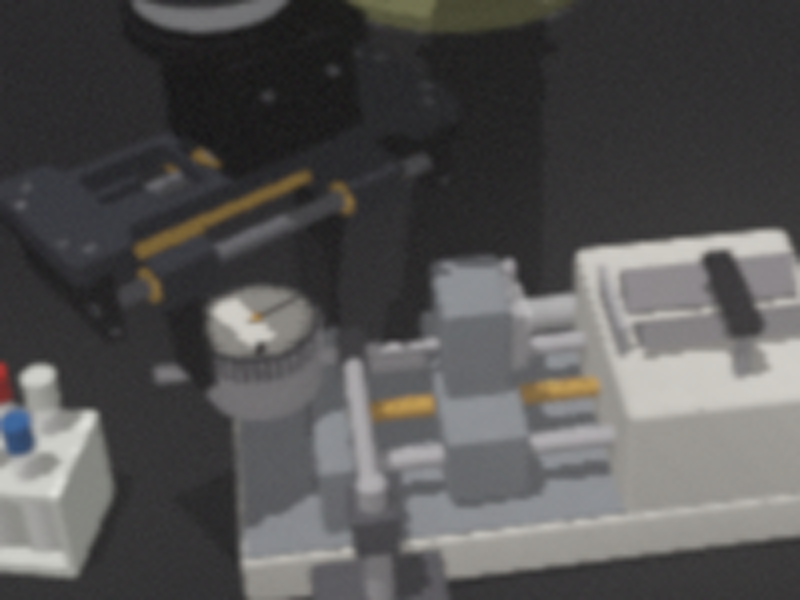

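>>> step_arm(
  plan=[
    [[0,0,-0.1745],[0,0,0],100],
    [[0,0,-0.349],[0,0,0],100],
    [[0,0,-0.5235],[0,0,0],100],
    [[0,0,-0.698],[0,0,0],100],
    [[0,0,-0.8725],[0,0,0],100],
    [[0,0,-1.047],[0,0,0],100],
    [[0,0,-1.2215],[0,0,0],100],
    [[0,0,-1.396],[0,0,0],100],
    [[0,0,-1.5705],[0,0,0],100],
    [[0,0,-1.745],[0,0,0],100],
  ],
)

```text
time: 23.15
position: [0.6062, -0.0481, 0.1247]
tool_rot: [-1.014, -2.971, 0.002]
ft_force: [-4.2, 0.7, 3.2]
grip_width: 0.663
```

Run:
```python
from h import *
for i in range(4): snap('scene','s17.png')
rep(); zoom('s17.png',244,195,44,36,12,'s17z.png')
```

```text
t 23.35 p [ 0.6062 -0.0481  0.1247] rv [-1.0261e+00 -2.9667e+00  1.4000e-03] F [-5.7   0.49  6.19] M [0.21 0.98 0.01] g 0.664 q [ 0.679  0.426 -0.802  1.67   0.326  1.188  0.702]
px,py 582.886737813249 -173.3557983120163 yaw rel pump y 39.81337227424035
```

View pics/s17z.png

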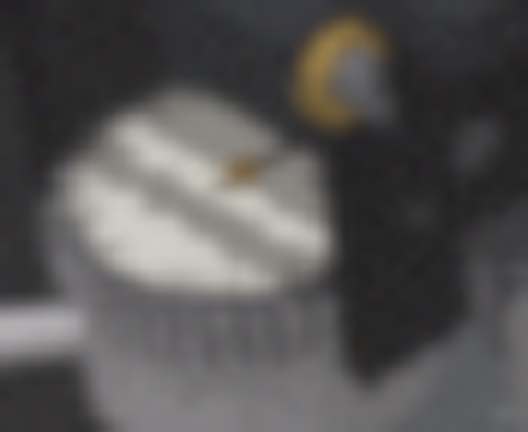

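>>> step_arm(
  plan=[
    [[0,0,0],[0,0,0],70],
    [[0,0,0],[0,0,0],30],
    [[0,0,0],[0,0,0],0],
    [[0,0,0],[0,0,-0.012],0],
    [[0,0,0.1745],[0,0,-0.03],0],
    [[0,0,0.349],[0,0,-0.05],0],
    [[0,0,0.5235],[0,0,-0.05],0],
    [[0,0,0.698],[0,0,-0.05],0],
    [[0,0,0.8727],[0,0,-0.05],0],
    [[0,0,0.8727],[0,0,-0.05],0],
  ],
)

```text
time: 24.6
position: [0.6077, -0.0481, 0.1755]
tool_rot: [2.18, 2.261, 0.001]
ft_force: [0.9, 0.3, 0.1]
grip_width: 0.994
```

Run:
```python
from h import *
snap('scene','s18.png');snap('scene','s18.png')
k,im=wsnap('w18.png'); rep(); zoom('w18.png',265,150,110,110,7,'w18z.png')
```

```text
t 24.7 p [ 0.6076 -0.0481  0.1751] rv [2.1788e+00 2.2623e+00 5.0000e-04] F [ 0.21 -0.09  0.32] M [-0.05 -0.1  -0.03] g 0.999 q [ 0.584  0.343 -0.672  1.619  0.222  1.257 -0.091]
t 24.75 p [ 0.6075 -0.0481  0.1749] rv [2.1797e+00 2.2619e+00 4.0000e-04] F [-0.3   0.    0.11] M [-0.03 -0.11 -0.01] g 1.002 q [ 0.584  0.343 -0.672  1.619  0.222  1.257 -0.091]
px,py 584.1078602212866 -173.70487092004888 yaw rel pump y -9.908553806261665
```

View pics/w18z.png

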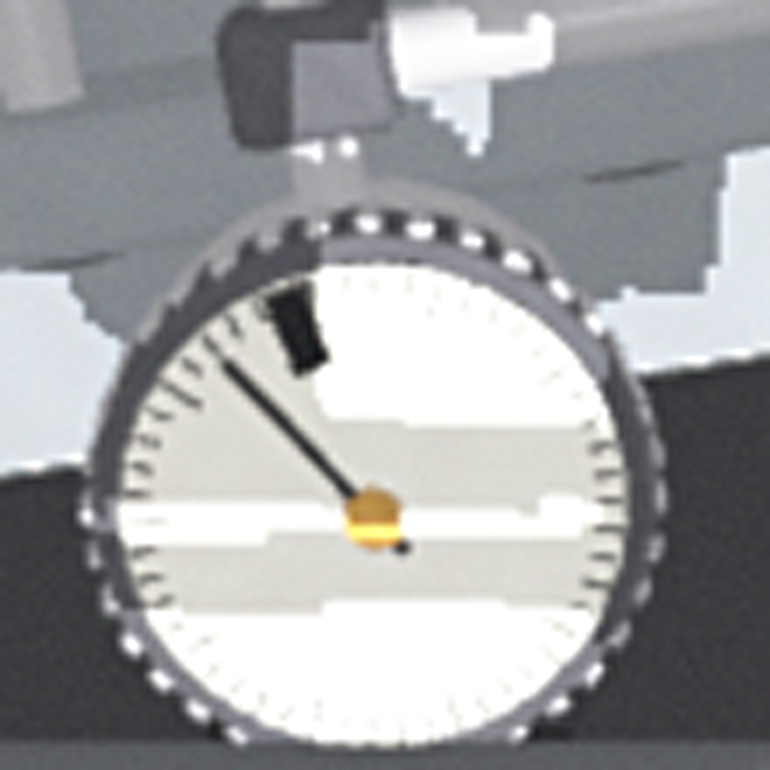

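Run:
```python
from pumpfit import *
k=load('w18.png'); Z=lambda u,v:(265+(u+.5)/7-.5,150+(v+.5)/7-.5)
hub=Z(373,519)
for z in (.1265,):
  print('needle',ang(k,hub,Z(227,363))[:2],'tail',ang(k,hub,Z(403,548))[:2])
  # fixed center
for zm,zh in ((.1265,.1265),(.1255,.128)):
  print('zero',zm,zh,ang(k,hub,Z(301,331),zm,zh)[:2])
print('axis',ang(k,Z(312.5,368.5),Z(289,294),.126)[:2])
# face edges: left 118,right 630,top 262,bottom 745
print('zero via face ctr',ang(k,Z(374,503.5),Z(301,331),.126)[:2])
```

```text
needle (np.float64(121.52522007675823), np.float64(21.70475888118531)) tail (np.float64(-55.611581565977005), np.float64(4.331851215514481))
zero 0.1265 0.1265 (np.float64(99.94888187261773), np.float64(20.781849399377286))
zero 0.1255 0.128 (np.float64(100.8817905763307), np.float64(20.176561373775403))
axis (np.float64(96.57269764933288), np.float64(7.899053406974728))
zero via face ctr (np.float64(101.89337027457594), np.float64(19.323532610033876))
```

>>> step_arm(
  squeeze=12,
  plan=[
    [[0,0,0],[0,-0.0009,0.014],0],
    [[0,0,0],[0,-0.0009,0.028],0],
    [[0,0,0],[0,-0.0009,0.04],0],
    [[0,0,0],[0,-0.0009,0.0502],0],
    [[0,0,0],[0,-0.0009,0.0502],20],
    [[0,0,0],[0,-0.0009,0.0502],45],
    [[0,0,0],[0,-0.0009,0.0502],65],
    [[0,0,0],[0,-0.0009,0.0502],80],
    [[0,0,0],[0,-0.0009,0.0502],100],
    [[0,0,0],[0,-0.0009,0.0502],100],
  ],
)

```text
time: 26.0
position: [0.6067, -0.0483, 0.1246]
tool_rot: [2.183, 2.259, 0.0]
ft_force: [0.3, 0.6, 0.5]
grip_width: 0.664
```

Run:
```python
from h import *
rep()
```

```text
t 26.0 p [ 0.6067 -0.0483  0.1246] rv [2.1826e+00 2.2589e+00 4.0000e-04] F [0.3  0.56 0.52] M [-0.06 -0.2  -0.03] g 0.664 q [ 0.573  0.385 -0.659  1.675  0.253  1.167 -0.116]
px,py 583.2716148878565 -173.68319763368174 yaw rel pump y -10.061869663083797
```

>>> step_arm(
  plan=[
    [[0,0,-0.12],[0,0,0],100],
    [[0,0,-0.25],[0,0,0],100],
    [[0,0,-0.366],[0,0,0],100],
    [[0,0,-0.366],[0,0,0],100],
    [[0,0,-0.366],[0,0,0],100],
    [[0,0,-0.366],[0,0,0],60],
    [[0,0,-0.366],[0,0,0],20],
    [[0,0,-0.366],[0,0,-0.012],0],
    [[0,0,-0.366],[0,0,-0.035],0],
    [[0,0,-0.366],[0,0,-0.05],0],
  ],
)

```text
time: 27.25
position: [0.607, -0.0481, 0.1762]
tool_rot: [1.734, 2.617, 0.001]
ft_force: [-1.1, 0.5, -0.6]
grip_width: 0.989
```

Run:
```python
from h import *
for i in range(4): snap('scene','s19.png')
k,im=wsnap('w19.png'); rep(); zoom('w19.png',265,150,110,110,7,'w19z.png')
```

```text
t 27.45 p [ 0.6064 -0.0483  0.1744] rv [ 1.7353e+00  2.6184e+00 -2.0000e-04] F [ 0.47 -0.71  0.94] M [ 0.02 -0.13 -0.  ] g 0.999 q [ 0.635  0.357 -0.737  1.621  0.249  1.261  0.253]
t 27.5 p [ 0.606  -0.0484  0.1738] rv [-1.7353e+00 -2.6181e+00  1.0000e-03] F [ 0.34 -0.32 -0.05] M [ 0.05 -0.09  0.01] g 0.997 q [ 0.635  0.357 -0.737  1.621  0.249  1.261  0.253]
px,py 582.6237811648149 -173.68216448728523 yaw rel pump y 10.896908116060715
```

View pics/w19z.png

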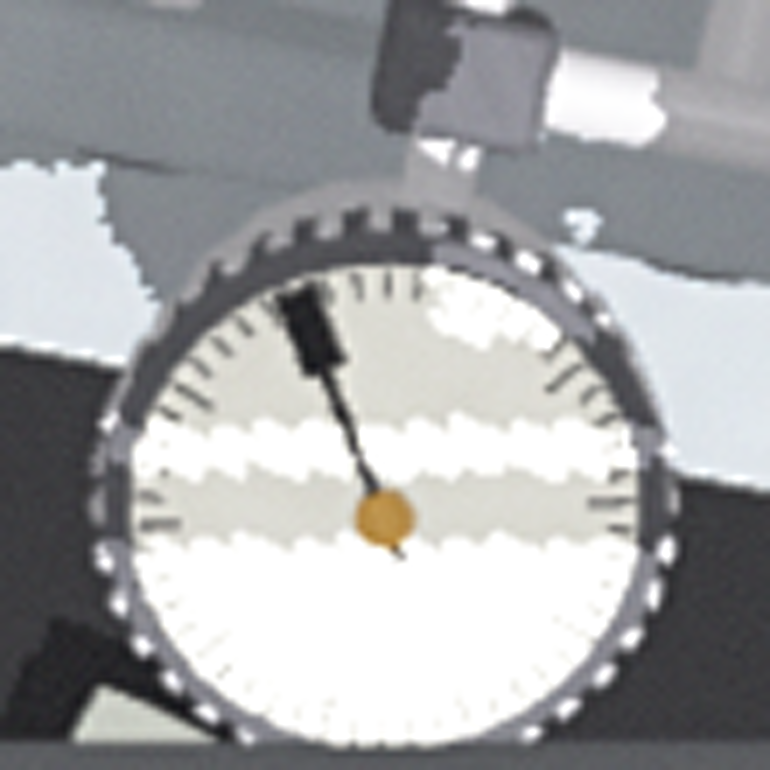

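Run:
```python
from pumpfit import *
k=load('w19.png'); Z=lambda u,v:(265+(u+.5)/7-.5,150+(v+.5)/7-.5)
hub=Z(385,517)
print('needle mid',ang(k,hub,Z(347,430))[:2],ang(k,hub,Z(326,380))[:2],'tail',ang(k,hub,Z(401,556))[:2])
for zm,zh in ((.1265,.1265),(.1255,.128)):
  print('zero',zm,zh,ang(k,hub,Z(315,332),zm,zh)[:2])
zoom('w19.png',300,185,30,40,20,'w19zz.png'); zoom('s19.png',244,195,44,36,14,'s19z.png')
```

```text
needle mid (np.float64(123.33350443517182), np.float64(9.878233985056964)) (np.float64(123.05036792579627), np.float64(15.421155115224737)) tail (np.float64(-57.900899234574375), np.float64(4.46536562592282))
zero 0.1265 0.1265 (np.float64(120.58801818132885), np.float64(20.356717919881877))
zero 0.1255 0.128 (np.float64(121.49401507445063), np.float64(19.750125485091026))
```

View pics/w19zz.png

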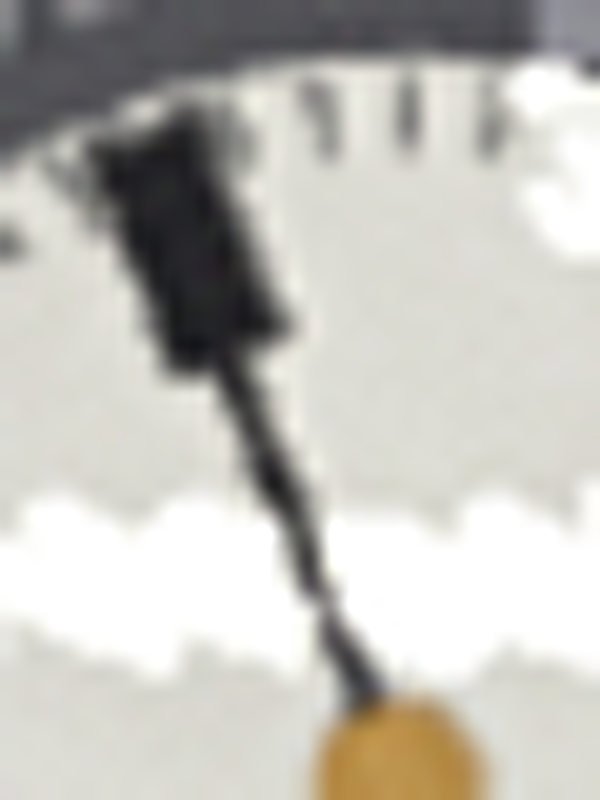

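View pics/s19z.png

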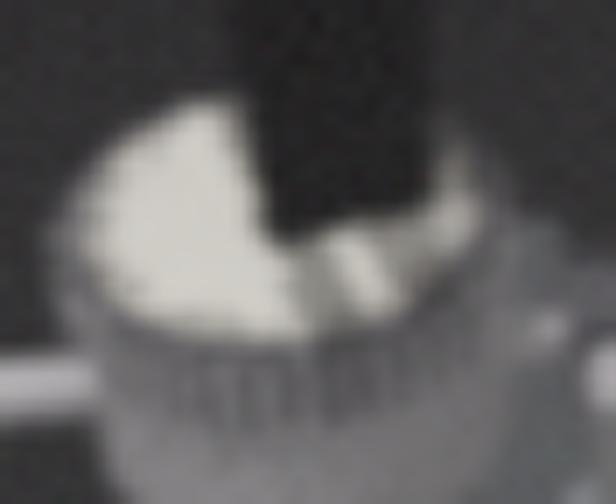

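>>> step_arm(
  plan=[
    [[0,0,0.1],[0.05,0.0104,0],0],
    [[0,0,0.19],[0.0984,0.0204,0],0],
    [[0,0,0.19],[0.0984,0.0204,0],0],
    [[0,0,0.19],[0.0984,0.0204,0],0],
    [[0,0,0.19],[0.0984,0.0204,0],0],
    [[0,0,0.19],[0.0984,0.0204,0.01],0],
    [[0,0,0.19],[0.0984,0.0204,0.01],0],
    [[0,0,0.19],[0.0984,0.0204,0.01],0],
    [[0,0,0.19],[0.0984,0.0204,0.01],0],
    [[0,0,0.19],[0.0984,0.0204,0.01],0],
  ],
)

```text
time: 28.75
position: [0.587, 0.0503, 0.1645]
tool_rot: [1.976, 2.442, 0.0]
ft_force: [-0.2, -0.3, -0.3]
grip_width: 1.003
```

Run:
```python
from h import *
snap('scene','s20.png'); toolshift(.5841,-.0733,.1147); zoom('s20.png',244,195,44,36,14,'s20z.png')
```

```text
t 28.8 p [0.587  0.0503 0.1645] rv [1.9758e+00 2.4421e+00 2.0000e-04] F [ 0.45 -0.55  0.54] M [-0.01 -0.16 -0.04] g 1.0 q [ 0.499  0.324 -0.752  1.68   0.233  1.23  -0.096]
px,py 584.5635100884629 -73.10707694927481 yaw rel pump y 0.022513120395387887
tool shift mm [-0.18 -0.48 49.81]
```

View pics/s20z.png

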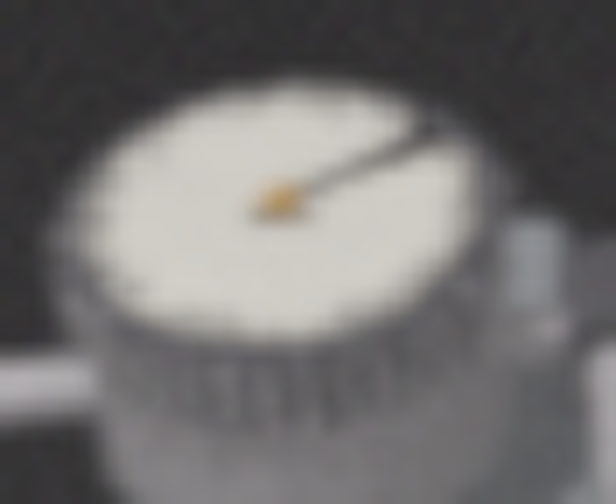

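>>> step_arm(
  squeeze=3,
  plan=[
    [[0,0,0],[-0.0002,-0.0005,0.015],0],
    [[0,0,0],[-0.0002,-0.0005,0.03],0],
    [[0,0,0],[-0.0002,-0.0005,0.043],20],
    [[0,0,0],[-0.0002,-0.0005,0.0498],50],
    [[0,0,0],[-0.0002,-0.0005,0.0498],80],
    [[0,0,0],[-0.0002,-0.0005,0.0498],100],
    [[0,0,0],[-0.0002,-0.0005,0.0498],120],
    [[0,0,0],[-0.0002,-0.0005,0.0498],130],
    [[0,0,0],[-0.0002,-0.0005,0.0498],140],
    [[0,0,0],[-0.0002,-0.0005,0.0498],140],
  ],
)

```text
time: 30.05
position: [0.5865, 0.05, 0.1148]
tool_rot: [1.976, 2.442, 0.0]
ft_force: [-0.3, 0.4, 2.2]
grip_width: 0.501
```

Run:
```python
from h import *
force(3,f='s21.png')
```

```text
t 30.2 F px,py,z [-0.87 -0.03  3.  ] py all [ 0.44 -0.13 -0.1  -0.31] pos px,py [584.06 -73.39 114.83] g 0.506 M [-0.06  0.14 -0.01]
```

View pics/zs21.png

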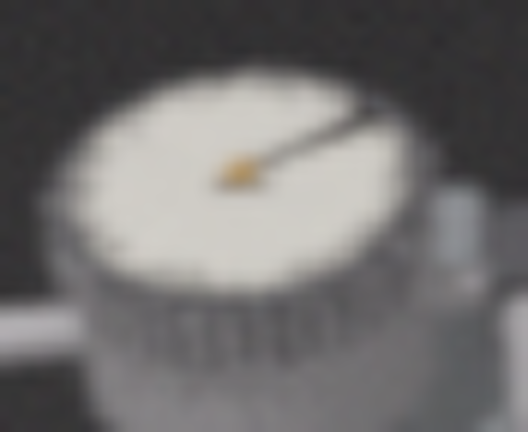

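>>> step_arm(
  plan=[
    [[0,0,0],[-0.0003,0,0],140],
    [[0,0,0],[-0.0006,0,0],140],
    [[0,0,0],[-0.001,0,0],140],
    [[0,0,0],[-0.0014,0,0],140],
    [[0,0,0],[-0.0018,0,0],140],
    [[0,0,0],[-0.0022,0,0],140],
    [[0,0,0],[-0.0025,0,0],140],
    [[0,0,0],[-0.0028,0,0],140],
    [[0,0,0],[-0.003,0,0],140],
    [[0,0,0],[-0.003,0,0],140],
  ],
)

```text
time: 31.45
position: [0.5872, 0.047, 0.1146]
tool_rot: [1.976, 2.442, 0.0]
ft_force: [-0.2, 1.8, 5.2]
grip_width: 0.509
```

Run:
```python
from h import *
force(3,f='s22.png')
```

```text
t 31.6 F px,py,z [-0.59  1.36  4.56] py all [1.81 0.81 0.9  1.91] pos px,py [584.04 -76.42 114.56] g 0.51 M [ 0.23  0.04 -0.07]
```

View pics/zs22.png

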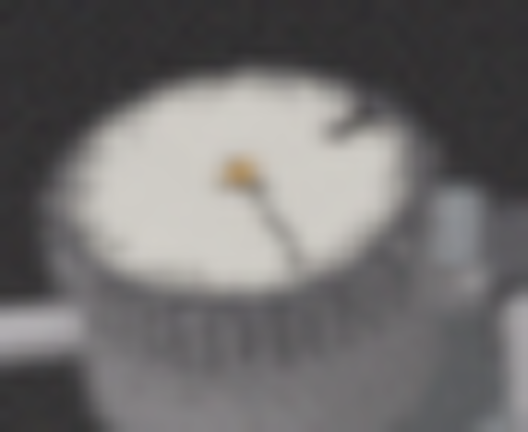

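>>> step_arm(
  plan=[
    [[0,0,0],[-0.0001,0,0],140],
    [[0,0,0],[-0.0002,0,0],140],
    [[0,0,0],[-0.0003,0,0],140],
    [[0,0,0],[-0.0004,0,0],140],
    [[0,0,0],[-0.0005,0,0],140],
    [[0,0,0],[-0.0006,0,0],140],
    [[0,0,0],[-0.0006,0,0],140],
    [[0,0,0],[-0.0006,0,0],140],
    [[0,0,0],[-0.0006,0,0],140],
    [[0,0,0],[-0.0006,0,0],140],
  ],
)

```text
time: 32.85
position: [0.5872, 0.0464, 0.1146]
tool_rot: [1.976, 2.442, 0.0]
ft_force: [-1.0, 0.5, 4.2]
grip_width: 0.51
```

Run:
```python
from h import *
force(3,f='s23.png')
```

```text
t 33.0 F px,py,z [-0.51  1.36  3.96] py all [0.7  1.55 0.85 2.34] pos px,py [584.02 -76.97 114.56] g 0.507 M [ 0.31 -0.06 -0.02]
```

>>> step_arm(
  plan=[
    [[0,0,0],[-0.0001,0,0],140],
    [[0,0,0],[-0.0002,0,0],140],
    [[0,0,0],[-0.0003,0,0],140],
    [[0,0,0],[-0.0004,0,0],140],
    [[0,0,0],[-0.0005,0,0],140],
    [[0,0,0],[-0.0006,0,0],140],
    [[0,0,0],[-0.0006,0,0],140],
    [[0,0,0],[-0.0006,0,0],140],
    [[0,0,0],[-0.0006,0,0],140],
    [[0,0,0],[-0.0006,0,0],140],
  ],
)

```text
time: 34.25
position: [0.5874, 0.0458, 0.1145]
tool_rot: [1.976, 2.442, 0.0]
ft_force: [0.5, 0.9, 3.1]
grip_width: 0.505
```

Run:
```python
from h import *
force(3,f='s24.png')
```

```text
t 34.4 F px,py,z [0.92 1.13 2.9 ] py all [0.76 1.27 1.31 1.18] pos px,py [584.01 -77.56 114.5 ] g 0.508 M [ 0.3  -0.33 -0.06]
```

View pics/zs24.png

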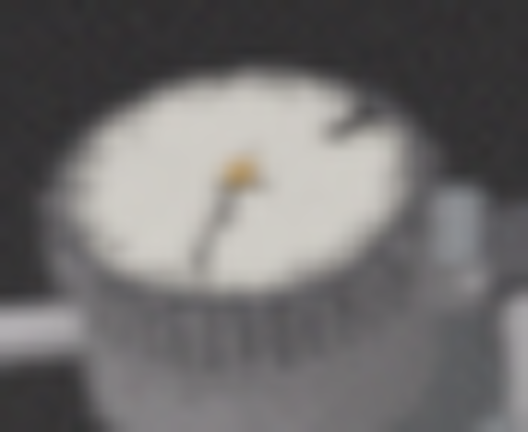

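Needle still following; still in the play (4.2 mm so far).

>>> step_arm(
  plan=[
    [[0,0,0],[-0.0001,0,0],140],
    [[0,0,0],[-0.0002,0,0],140],
    [[0,0,0],[-0.0003,0,0],140],
    [[0,0,0],[-0.0004,0,0],140],
    [[0,0,0],[-0.0005,0,0],140],
    [[0,0,0],[-0.0006,0,0],140],
    [[0,0,0],[-0.0006,0,0],140],
    [[0,0,0],[-0.0006,0,0],140],
    [[0,0,0],[-0.0006,0,0],140],
    [[0,0,0],[-0.0006,0,0],140],
  ],
)

```text
time: 35.65
position: [0.5875, 0.0453, 0.1145]
tool_rot: [1.976, 2.442, -0.0]
ft_force: [0.6, 1.1, 2.0]
grip_width: 0.505
```

Run:
```python
from h import *
force(3,f='s25.png')
```

```text
t 35.8 F px,py,z [1.66 1.21 2.4 ] py all [0.97 1.65 1.53 0.7 ] pos px,py [583.98 -78.18 114.51] g 0.509 M [ 0.37 -0.48 -0.04]
```

>>> step_arm(
  plan=[
    [[0,0,0],[-0.0001,0,0],140],
    [[0,0,0],[-0.0002,0,0],140],
    [[0,0,0],[-0.0003,0,0],140],
    [[0,0,0],[-0.0004,0,0],140],
    [[0,0,0],[-0.0005,0,0],140],
    [[0,0,0],[-0.0006,0,0],140],
    [[0,0,0],[-0.0006,0,0],140],
    [[0,0,0],[-0.0006,0,0],140],
    [[0,0,0],[-0.0006,0,0],140],
    [[0,0,0],[-0.0006,0,0],140],
  ],
)

```text
time: 37.05
position: [0.5876, 0.0447, 0.1145]
tool_rot: [1.976, 2.442, -0.0]
ft_force: [1.6, 1.8, 1.4]
grip_width: 0.503
```

Run:
```python
from h import *
force(3,f='s26.png')
```

```text
t 37.2 F px,py,z [2.68 1.43 1.35] py all [1.45 1.67 1.48 1.11] pos px,py [583.97 -78.77 114.5 ] g 0.509 M [ 0.43 -0.66 -0.02]
```

View pics/zs26.png

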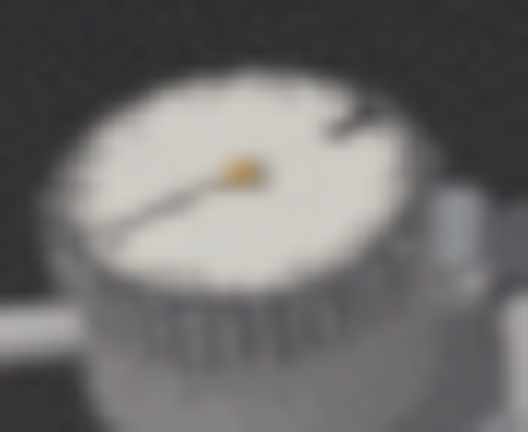

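>>> step_arm(
  plan=[
    [[0,0,0],[-0.0001,0.0001,0],140],
    [[0,0,0],[-0.0002,0.0002,0],140],
    [[0,0,0],[-0.0003,0.0002,0],140],
    [[0,0,0],[-0.0004,0.0002,0],140],
    [[0,0,0],[-0.0005,0.0002,0],140],
    [[0,0,0],[-0.0006,0.0002,0],140],
    [[0,0,0],[-0.0006,0.0002,0],140],
    [[0,0,0],[-0.0006,0.0002,0],140],
    [[0,0,0],[-0.0006,0.0002,0],140],
    [[0,0,0],[-0.0006,0.0002,0],140],
  ],
)

```text
time: 38.45
position: [0.5877, 0.0443, 0.1145]
tool_rot: [-1.976, -2.442, 0.0]
ft_force: [-0.2, 2.4, 3.0]
grip_width: 0.51
```

Run:
```python
from h import *
force(3,f='s27.png')
```

```text
t 38.6 F px,py,z [0.22 2.21 2.68] py all [2.43 2.43 1.99 2.  ] pos px,py [584.   -79.21 114.48] g 0.511 M [ 0.47 -0.05 -0.13]
```

>>> step_arm(
  plan=[
    [[0,0,0],[-0.0001,0,0],140],
    [[0,0,0],[-0.0001,0,0],140],
    [[0,0,0],[-0.0002,0,0],140],
    [[0,0,0],[-0.0002,0,0],140],
    [[0,0,0],[-0.00025,0,0],140],
    [[0,0,0],[-0.00025,0,0],140],
    [[0,0,0],[-0.00025,0,0],140],
    [[0,0,0],[-0.00025,0,0],140],
    [[0,0,0],[-0.00025,0,0],140],
    [[0,0,0],[-0.00025,0,0],140],
  ],
)

```text
time: 39.85
position: [0.5878, 0.044, 0.1144]
tool_rot: [-1.976, -2.442, 0.0]
ft_force: [-2.3, 3.3, 1.6]
grip_width: 0.507
```

Run:
```python
from h import *
force(4,f='s28.png')
```

```text
t 40.05 F px,py,z [-1.    4.15  1.84] py all [3.74 4.27 3.71 4.37 4.66] pos px,py [584.03 -79.43 114.41] g 0.506 M [ 0.91  0.33 -0.09]
```

View pics/zs28.png

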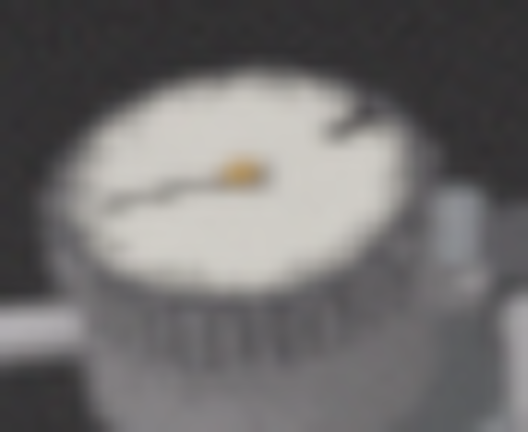

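View pics/zs27.png

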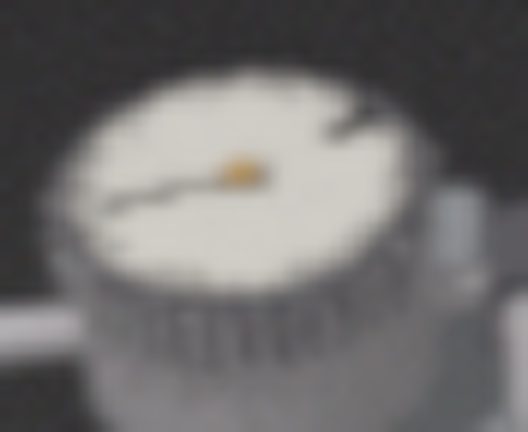

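>>> step_arm(
  plan=[
    [[0,0,0],[0,0,0],140],
    [[0,0,0],[0,0,0],140],
    [[0,0,0],[0,0,0],140],
    [[0,0,0],[0,0,0],140],
    [[0,0,0],[0,0,0],140],
    [[0,0,0],[0,0,0],140],
    [[0,0,0],[0,0,0],140],
    [[0,0,0],[0,0,0],140],
    [[0,0,0],[0,0,0],140],
    [[0,0,0],[0,0,0],140],
  ],
)

```text
time: 41.3
position: [0.5877, 0.044, 0.1144]
tool_rot: [-1.976, -2.442, 0.0]
ft_force: [-1.8, 4.3, 1.8]
grip_width: 0.504
```

Run:
```python
from h import *
force(2,f='s29.png')
```

```text
t 41.4 F px,py,z [-1.2   4.74  1.39] py all [4.57 4.62 5.02] pos px,py [584.02 -79.44 114.41] g 0.503 M [ 0.97  0.41 -0.02]
```

>>> step_arm(
  plan=[
    [[0,0,0],[0.0003,0,0],140],
    [[0,0,0],[0.0007,0,0],140],
    [[0,0,0],[0.0012,0,0],140],
    [[0,0,0],[0.0017,0,0],140],
    [[0,0,0],[0.0022,0,0],140],
    [[0,0,0],[0.0027,0,0],140],
    [[0,0,0],[0.0032,0,0],140],
    [[0,0,0],[0.0037,0,0],140],
    [[0,0,0],[0.0042,0,0],140],
    [[0,0,0],[0.0045,0,0],140],
  ],
)

```text
time: 42.65
position: [0.5869, 0.0483, 0.1144]
tool_rot: [-1.976, -2.442, 0.0]
ft_force: [-0.8, -1.7, -1.2]
grip_width: 0.51
```

Run:
```python
from h import *
force(4,f='s30.png')
```

```text
t 42.85 F px,py,z [-1.58 -1.27 -0.62] py all [-1.55 -0.61 -1.46 -1.24 -1.48] pos px,py [584.05 -75.   114.43] g 0.503 M [-0.39  0.2  -0.05]
```

View pics/zs30.png

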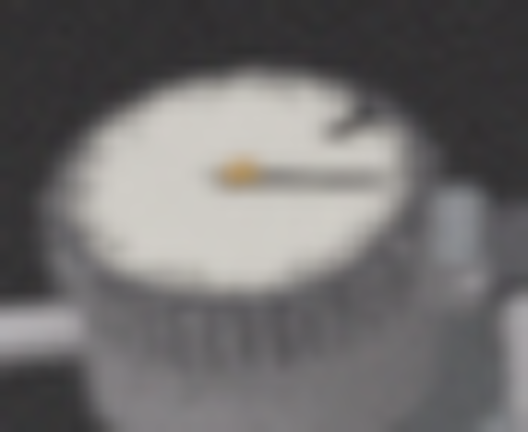

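>>> step_arm(
  plan=[
    [[0,0,0],[0.0001,0,0],140],
    [[0,0,0],[0.0003,0,0],140],
    [[0,0,0],[0.0005,0,0],140],
    [[0,0,0],[0.0007,0,0],140],
    [[0,0,0],[0.0009,0,0],140],
    [[0,0,0],[0.0011,0,0],140],
    [[0,0,0],[0.0011,0,0],140],
    [[0,0,0],[0.0011,0,0],140],
    [[0,0,0],[0.0011,0,0],140],
    [[0,0,0],[0.0011,0,0],140],
  ],
)

```text
time: 44.1
position: [0.5866, 0.0494, 0.1144]
tool_rot: [-1.976, -2.442, 0.0]
ft_force: [-1.2, -1.9, -1.8]
grip_width: 0.506
```

Run:
```python
from h import *
force(4,f='s31.png')
```

```text
t 44.3 F px,py,z [-1.72 -1.21 -2.11] py all [-1.57 -1.7  -0.43 -1.8  -0.54] pos px,py [584.07 -73.94 114.44] g 0.51 M [-0.34  0.19 -0.06]
```

View pics/zs31.png

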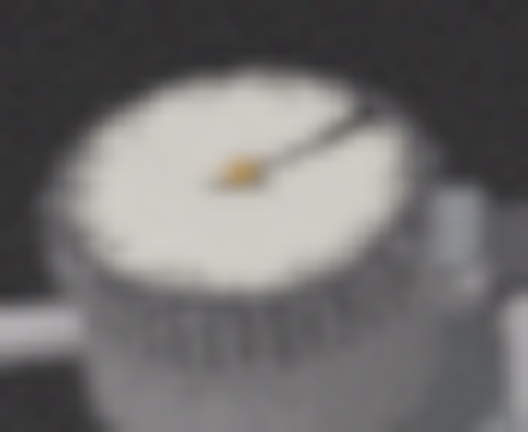

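>>> step_arm(
  plan=[
    [[0,0,0],[0.0001,0,0],140],
    [[0,0,0],[0.0001,0,0],140],
    [[0,0,0],[0.0002,0,0],140],
    [[0,0,0],[0.0002,0,0],140],
    [[0,0,0],[0.0003,0,0],140],
    [[0,0,0],[0.0003,0,0],140],
    [[0,0,0],[0.0003,0,0],140],
    [[0,0,0],[0.0003,0,0],140],
    [[0,0,0],[0.0003,0,0],140],
    [[0,0,0],[0.0003,0,0],140],
  ],
)

```text
time: 45.55
position: [0.5866, 0.0496, 0.1145]
tool_rot: [1.976, 2.442, -0.0]
ft_force: [-1.3, -2.2, -3.2]
grip_width: 0.511
```

Run:
```python
from h import *
force(4,f='s32.png')
```

```text
t 45.75 F px,py,z [-1.72 -2.06 -3.12] py all [-1.87 -2.69 -1.92 -1.9  -1.94] pos px,py [584.1  -73.76 114.47] g 0.505 M [-0.53  0.2   0.02]
```

>>> step_arm(
  plan=[
    [[0,0,0],[0.0001,0,0],140],
    [[0,0,0],[0.0001,0,0],140],
    [[0,0,0],[0.0002,0,0],140],
    [[0,0,0],[0.0002,0,0],140],
    [[0,0,0],[0.00025,0,0],140],
    [[0,0,0],[0.00025,0,0],140],
    [[0,0,0],[0.00025,0,0],140],
    [[0,0,0],[0.00025,0,0],140],
    [[0,0,0],[0.00025,0,0],140],
    [[0,0,0],[0.00025,0,0],140],
  ],
)

```text
time: 47.0
position: [0.5866, 0.0498, 0.1146]
tool_rot: [1.976, 2.442, -0.0]
ft_force: [-2.2, -4.4, -2.3]
grip_width: 0.502
```

Run:
```python
from h import *
force(4,f='s33.png')
```

```text
t 47.2 F px,py,z [-3.09 -3.48 -2.59] py all [-3.89 -4.38 -2.96 -3.63 -2.56] pos px,py [584.11 -73.55 114.57] g 0.505 M [-0.89  0.34 -0.03]
```

View pics/zs33.png

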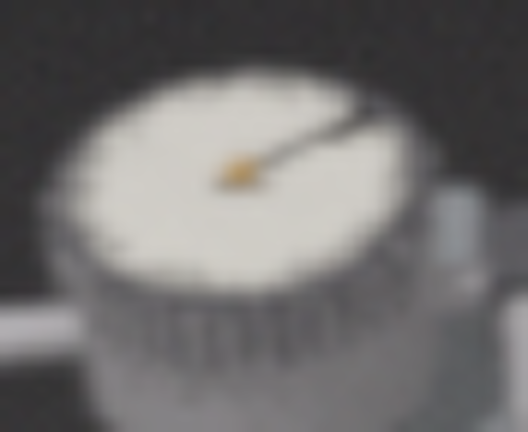

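>>> step_arm(
  plan=[
    [[0,0,0],[0.0001,0,0],140],
    [[0,0,0],[0.0001,0,0],140],
    [[0,0,0],[0.0001,0,0],140],
    [[0,0,0],[0.0001,0,0],120],
    [[0,0,0],[0.0001,0,0],60],
    [[0,0,0],[0.0001,0,0],20],
    [[0,0,0],[0.0001,0,-0.01],0],
    [[0,0,0],[0.0001,0,-0.035],0],
    [[0,0,0],[-0.03,0,-0.0555],0],
    [[0,0,0],[-0.08,0,-0.0555],0],
  ],
)

```text
time: 48.45
position: [0.6053, -0.026, 0.1736]
tool_rot: [1.967, 2.444, 0.007]
ft_force: [0.1, -0.4, 0.4]
grip_width: 0.989
```

>>> step_arm(
  plan=[
    [[0,0,0],[-0.05,0,0],0],
    [[0,0,0],[-0.05,0,0],0],
    [[0,0,0],[-0.05,0,0],0],
    [[0,0,0],[-0.05,0,0],0],
    [[0,0,0],[-0.05,0,0],0],
    [[0,0,0],[-0.05,0,0],0],
    [[0,0,0],[-0.05,0,0],0],
    [[0,0,0],[-0.05,0,0],0],
    [[0,0,0],[-0.05,0,0],0],
    [[0,0,0],[-0.05,0,0],0],
  ],
)

```text
time: 49.7
position: [0.6138, -0.0772, 0.17]
tool_rot: [1.976, 2.442, -0.0]
ft_force: [0.5, 0.4, 0.3]
grip_width: 0.996
```

Run:
```python
from h import *
k,im=wsnap('w34.png'); rep(); zoom('w34.png',260,120,120,120,6,'w34z.png')
snap('scene','s34.png'); zoom('s34.png',220,130,260,190,3,'s34z.png')
```

```text
t 49.7 p [ 0.6138 -0.0772  0.17  ] rv [ 1.9761e+00  2.4423e+00 -1.0000e-04] F [0.47 0.44 0.28] M [-0.02 -0.12  0.01] g 0.996 q [ 0.636  0.373 -0.69   1.6    0.246  1.258  0.114]
t 49.75 p [ 0.6137 -0.0773  0.17  ] rv [-1.9761e+00 -2.4423e+00  2.0000e-04] F [ 0.68 -0.15  0.1 ] M [ 0.   -0.15 -0.02] g 1.002 q [ 0.636  0.373 -0.69   1.6    0.246  1.258  0.113]
px,py 584.1593644902839 -203.48238674157832 yaw rel pump y 0.016550479431288068
```

View pics/w34z.png

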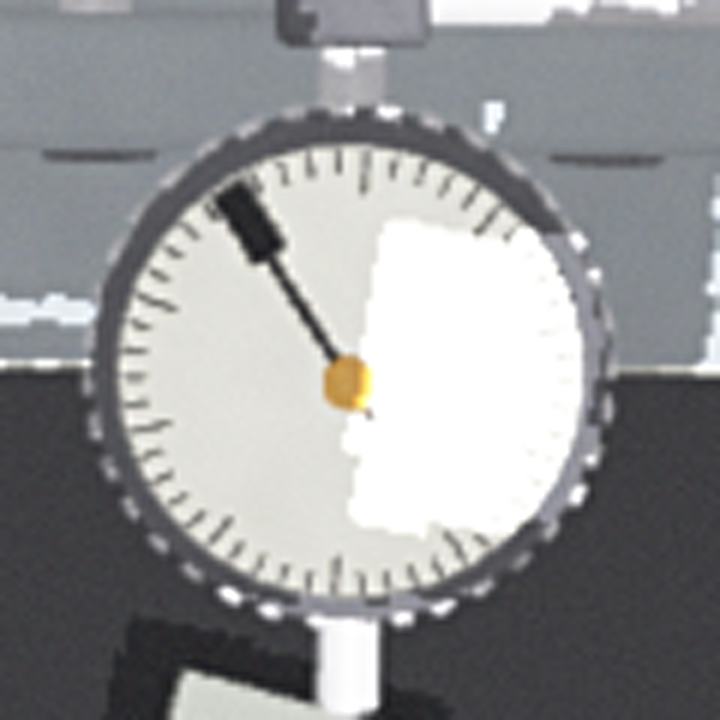

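View pics/s34z.png

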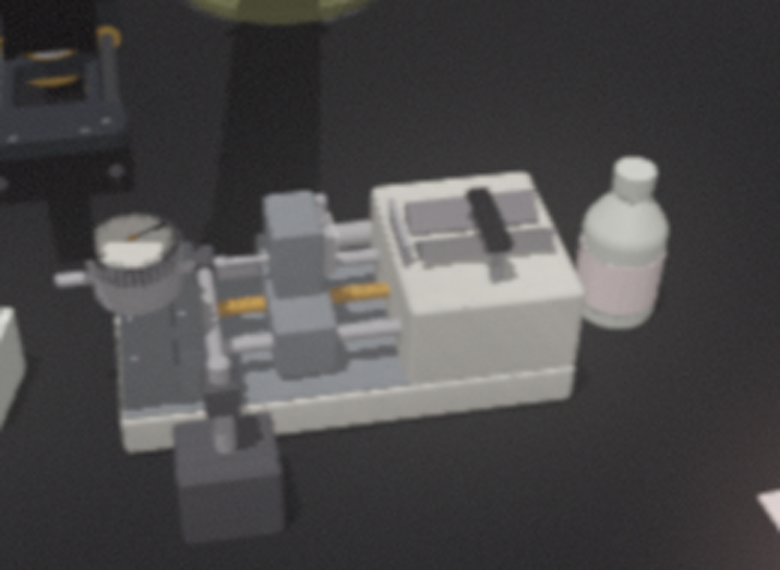

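Run:
```python
from h import *
print(ctrl.close_job()); st()
```

```text
the job is handed in; nothing more can be done
None
the job is handed in; nothing more can be done
```

The end play measures about 6 mm. The needle swung roughly 210° clockwise from zero (about 5.8 mm) in the scene picture. The gripper's travel between the two firm ends gives about 5.8 to 6.0 mm; the pads may have slipped or flexed about 0.2 mm. I took no close-up reading of the needle at the gauge end.

What I did, in order:
- **First end:** I held the pusher with a 3 N grip and eased it away from the gauge, with 1.0 to 1.7 N of drag in the play. It firmed up at about 4.4 N and the needle stopped.
- **Zeroing:** I let go and turned the bezel by its rim, in two grips, about 121° anticlockwise. The zero mark then lay under the needle.
- **Gauge end:** I eased the pusher towards the gauge until it firmed up. I held it there for the reading; the measured push rose from about 4.2 to 4.7 N.
- **Return:** I brought it back to the first end, where I measured 3.5 N. I then added 0.1 mm without measuring again and let go.

**Last checks:** At about 50 s the gripper was open and clear, with wrist force near zero. The close-up shows the needle inside the zero mark, 2° to 3° from its centre (under 0.1 mm), partly from the camera's viewing angle. I left that uncorrected. At no check did the push on the pusher go above 5 N, against the 8 N limit. I did not measure the bystanders again after the job. The bottle looked unmoved in the last scene picture, and the arm never came near any of them.

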